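Trace the joint of a plaster mould with a scriber

ROBOT

A 6-joint arm with a two-finger parallel gripper is mounted at the origin on the work surface. World frame = base frame: x ahead of the robot, y to its left, z up, the work surface at z = 0. Lengths are in mm, angles in rad, forces in N, time in s.
With the tool pointing down it reaches from about 275 to 1000 mm from the base axis. Payload 8.4 kg.
Tool frame: the origin (TCP) lies at the very end of the fingers, on their centre line; the grasp point (between the pads) lies 19 mm behind it; z points along the fingers, y is the line along which they close (so a half turn about z gives the same grasp; the last joint's range is limited). The gripper opens to 85 mm and grips with 20 to 120 N. Pads are 22 mm wide; open, the fingers measure 114 mm over their backs; the gripper's body (76 mm by 85 mm) begins 54 mm behind the grasp point. The pads swing forward as they close: fully open they stand 13 mm farther back than shut.
Start: joints at [-1.28, 0.353, 1.633, -0, 1.155, -0.002], TCP at [180.395, -598.402, 196.281] pointing down, gripper open.
Joint ranges: [-2.63, 2.63], [-0.92, 2.1], [0.06, 2.66], [-1.3, 4.44], [0, 2.69], [-3.02, 3.02]. Speed limits (rad/s): [2.22, 2.22, 2.79, 3.14, 3.14, 3.14].

INTERFACE

Orientations are given as [roll, pitch, yaw] about the fixed x, y, z axes, in that order (R = Rz(yaw) Ry(pitch) Rx(roll)).
In Python, from rig import telemetry, imaging, r gives the robot as it stands. The module is installed in compiled form; this text tells all that it offers.
- The arm moves only by the tool step_arm, never from a script. Its argument "moves" is a list of rows, each a list of 3 entries, a list of its own where there are three numbers: the turn, a rotation vector about the tool's x, y, z scaled (see below), then the shift along the tool's x, y, z scaled (see below), then the opening, from -1 (shut) to 1 (fully open). A call has 1 to 8 rows; each row is the pose to reach, as a shift and turn from the pose commanded when the call began, along the tool's axes at that moment; what a row does not reach only later rows make up. The controller multiplies each number of a shift by 200 mm and each number of a turn by 45 degrees. A row lasts 1/10 s, in which the tool goes at most 50 mm and 8.59 degrees, less where a joint would pass 70% of its speed; a pose out of reach is approached as far as the arm can. A call with a number of a shift or a turn outside -1 to 1 is refused whole. A call with a gripper value outside its range is refused whole. The fingers move at their own pace and stop on an object; "squeeze" is the grip in N (left out, the last holds). Time passes only in rows, so rows that repeat a pose let the fingers close. It gives the time, the measured TCP pose, the force, the opening and the grip force at its end, in the units of the state.
- telemetry.sense(): the state, without advancing time (a new reading comes with each control period).
- imaging.grab_frame(name): name is "scene" or "side" or "wrist"; returns the picture (420x560x3 uint8, red, green, blue); there is no depth.
- imaging.calibration(name): a dict with "fx", "fy", "cx", "cy" (pixels), "cam_to_world" (4x4, takes a point from camera to world coordinates). Camera axes: x right, y up, looking along -z (the intrinsics and any distortion apply to the point x, -y, -z); pixel columns grow to the right and rows downward; lengths in mm; the calibration is good to about 2 mm. A picture is of the moment at which its call begins: read the wrist's pose just before it. calibration takes no time and is no camera call; for the wrist camera it gives the pose at the moment of the call.
- r.sign_off(): hands the job in; it is judged then, once.
Trained networks look in the newest picture that a camera, given by its name, has taken for a name from the list of things; names that differ only in an ending like _2 or _b are one class to them, and where a whole thing is asked for, a point or a joint stands for the part that bears it (a point fixed in the world has none). Each returns a list of dicts, best first, with "conf" (0 to 1); they miss things now and then, are a little off and sometimes report something else, mostly with a low value. They report only what shows in the picture. A call takes as long as a camera call. They do not tell look-alikes from the thing itself.
- imaging.recognise(camera, name): "extent" ([left, top, width, height] in pixels, round what is visible of it).
- imaging.mark_of(camera, name): "xy" ([column, row] in pixels: a listed point, or the origin of a listed thing).
The state is a dict: "clock": time; "qpos": joint angles; "qvel": joint speeds; "joint_efforts": joint torques, N m; "eef_pos": TCP position; "tcp_rot": TCP orientation; "contact_force": force on the tool from outside, world axes, zero at the start; "wrist_torque": the same for the moment, N m; "opening": opening from 0.0 (shut) to 1.0 (fully open); "grasp_force": force on a finger pad.
Only numpy, scipy, OpenCV 4.12 (cv2) and the standard library are available. Lean on these libraries where they do the work, as an engineer would, in place of code of your own. Each camera call takes 0.05 s, during which the arm holds its last target. There are 200 camera calls.

TASK

Lift the handled pot off the plaster mould and stand it upright in the middle of the round trivet. Then take the scriber from its rack, lay it flat on the cork pad and let go, and take it again so that you can hold it nearly upright, tip down: lower the tip into the mould's joint groove at the end beside the steel stud and guide it slowly (a few centimetres a second) and lightly along the whole stepped groove to the other end in one pass, without lifting it out on the way. Finally lay the scriber flat on the cork pad again, leaving the jar, the stone and the sieve where they are.

Things in the scene. Friction and masses are not known exactly. Their poses are not given: they have to be found in the camera images.
- mould: white plaster block, fixed (sizes in mm), 110 (x) x 160 (y) x 52 high, origin under its centre, foot plate 124 x 174 x 6. The joint is a groove in its top, 12 wide, 10 deep, floor dark, at z = 42. It runs along y from the -y face at x = -18 to y = 0, steps square across to x = +18, and on along y to the +y face. A round steel stud (16 wide, 22 high) stands at (-42, -66), beside the start end
- seam0 (a point): point on the groove's floor centre line, 10 mm in from the end beside the stud: start of the trace (mould frame -18, -70, 42 mm)
- seam1 (a point): groove floor centre line, 35 mm on from seam0 (-18, -35, 42)
- seam2 (a point): groove floor, first corner of the step (-18, 0, 42)
- seam3 (a point): groove floor, second corner of the step (18, 0, 42)
- seam4 (a point): groove floor centre line, 35 mm beyond the second corner (18, 35, 42)
- seam5 (a point): groove floor centre line, 10 mm in from the far end: end of the trace (18, 70, 42)
- pot: open round steel pot, 84 diameter, 75 high, about 0.45 kg, origin at the centre of its underside; a fixed dark strap handle arches over it along its y axis: a level bar 14 (x) x 94 (y) x 12 (z) centred 124 above the underside on two uprights 14 x 5 at y = +-44. It starts on top of the mould
- pot_handle (a point): centre of the pot's level handle bar, 124 mm above the pot's underside
- trivet: round terracotta disc fixed on the bench, 124 diameter, 12 high, origin at the centre of its underside
- pad: rectangular cork pad fixed on the bench, 210 (x) x 110 (y) x 6 high, origin at the centre of its underside
- rack: light wooden rack, fixed: base 120 (x) x 70 (y) x 12, two yokes 14 thick at x = +-42, 62 wide, 90 high, each with a slot 26 wide, open at the top, floor at z = 42; the scriber starts lying in both slots, tip to the rack's +x; 70 mm free between the yokes for the fingers. Origin at the centre of its underside
- scriber: scriber of about 0.11 kg, 160 long overall, along its own x axis, tip to +x: dark wooden handle 110 x 20 x 20 from x = -55 to +55, then a collar 14 diameter 10 long and a steel shank 8 diameter, ending in a ball tip 6 diameter at x = 105; origin in the middle of the handle's underside, the scriber's axis 10 above it
- tip (a point): very end of the scriber's ball tip (x = 105, z = 10 mm in the scriber's frame)
- jar: clear round jar with white cap, 68 diameter, 130 high, origin at the centre of its underside; leave alone
- stone: grey grinding stone, 50 (x) x 150 (y) x 25 high, origin at the centre of its underside; leave alone
- sieve: round brass sieve, 100 diameter, 45 high, origin at the centre of its underside; leave alone
Things that resemble listed ones, but are neither listed nor needed, are in the scene too. Leave any orange look-alike of the pot alone. Several things have the shape of the scriber; the one meant has the colours described above.

How it is judged:
By the outcome, as a careful person would: the job done as asked, in the order asked, and still so for the second after the job is handed in, with the robot touching nothing.
It also fails if it takes over 72 s, if anything falls off the work surface, if the arm or the gripper's body presses on something with over 40 N, if the wrist force passes 120 N, or if a joint passes its speed limit or range.

## Working session

There is one attempt and no reset: what is moved stays moved. The work goes in short steps, Python scripts to look and compute and a tool call to move; the robot and the scene stay as the last step left them, time stands still between calls to the robot, and variables do not carry over. Pictures are saved under pics/ and viewed, at most 10 in all, crops included, and the job is handed in when it is done.

Besides the shell and the picture viewer there is one more tool, called after "Emit:" as name(argument=value, ...) on one line, values as JSON. step_arm: Moves the arm, as the interface text tells. Its arguments: {"type":"object","properties":{"moves":{"type":"array"},"squeeze":{"type":"number"}},"required":["moves"]}

```bash
mkdir -p pics
python3 - <<'E'
from rig import telemetry, imaging, r
import cv2,numpy as np
print(telemetry.sense())
for c in("scene","side"):
    im=imaging.grab_frame(c); cv2.imwrite(f"pics/{c}0.png",im[:,:,::-1])
    k=imaging.calibration(c); print(c,{a:np.round(b,4).tolist() for a,b in k.items()})
    for n in("mould","seam0","seam2","seam3","seam5","pot","pot_handle","trivet","pad","rack","scriber","tip","jar","stone","sieve"):
        m=[(np.round(d["xy"]).tolist(),round(d["conf"],2)) for d in imaging.mark_of(c,n)]
        print(n,m)
print(telemetry.sense()["clock"])
E
```

```text
{'clock': 0.0, 'qpos': array([-1.28040704e+00,  3.53668716e-01,  1.63414323e+00, -2.54660920e-05,
        1.15520253e+00, -2.41031393e-03]), 'qvel': array([-2.65535376e-04,  2.25551933e-03, -1.42706754e-03,  1.91078712e-04,
       -1.48638921e-05, -3.53839281e-05]), 'joint_efforts': array([-1.36709616e-03, -6.05259705e+01, -3.42067730e+01, -2.67468822e-04,
        9.38606390e-03, -1.65196019e-05]), 'eef_pos': array([ 180.22875184, -597.89289812,  195.54498286]), 'tcp_rot': array([-3.14017078e+00,  1.98565828e-05,  2.92809908e-01]), 'contact_force': array([-0.84259005,  1.1582935 , -0.54933664]), 'wrist_torque': array([ 0.03749281, -0.00027546, -0.04297411]), 'grasp_force': 0.0, 'opening': 1.0011918507998054}
scene {'fx': 394.5869, 'fy': 394.5869, 'cx': 276.7868, 'cy': 210.1114, 'cam_to_world': [[-0.2487, -0.5845, 0.7723, 1516.5515], [0.9685, -0.1372, 0.208, 145.3836], [-0.0156, 0.7997, 0.6002, 868.0843], [0.0, 0.0, 0.0, 1.0]]}
mould [([314.0, 250.0], 0.71)]
seam0 [([320.0, 240.0], 0.84), ([339.0, 251.0], 0.81), ([309.0, 234.0], 0.75), ([316.0, 243.0], 0.74), ([328.0, 248.0], 0.66), (
[... 1939 characters left out ...]
, 0.97), ([256.0, 227.0], 0.74), ([267.0, 198.0], 0.7), ([260.0, 212.0], 0.67), ([268.0, 202.0], 0.64), ([267.0, 209.0], 0.61)]
pot [([323.0, 188.0], 0.8), ([352.0, 265.0], 0.8), ([260.0, 206.0], 0.6)]
pot_handle [([260.0, 176.0], 0.94), ([355.0, 235.0], 0.92), ([320.0, 159.0], 0.58), ([269.0, 203.0], 0.31)]
trivet [([271.0, 176.0], 0.77), ([269.0, 210.0], 0.5), ([323.0, 230.0], 0.19)]
pad [([216.0, 170.0], 0.93)]
rack [([222.0, 307.0], 0.88), ([257.0, 216.0], 0.19)]
scriber [([225.0, 298.0], 0.87), ([212.0, 377.0], 0.62)]
tip [([207.0, 337.0], 0.91), ([264.0, 295.0], 0.65), ([302.0, 287.0], 0.64)]
jar [([303.0, 286.0], 0.56)]
stone [([207.0, 228.0], 0.71)]
sieve [([321.0, 229.0], 0.81)]
1.6
```

View both.

View pics/scene0.png

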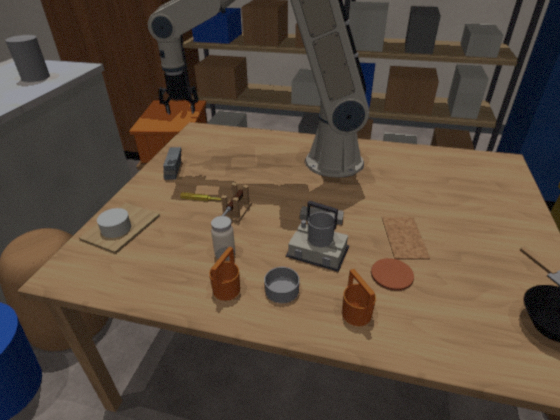

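View pics/side0.png

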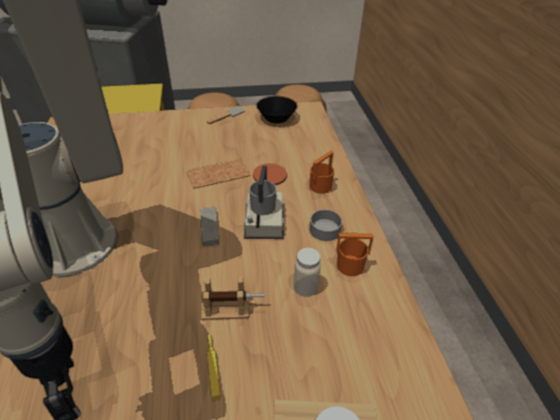

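The scene view shows the steel pot with its dark handle on the mould (~319,235), orange look-alike pots (225,280) and (358,300), the trivet (392,274), the pad (405,237), and the rack with the dark scriber (236,202). The side view shows the rack scriber at (225,298), dark handle and steel shank. A yellow look-alike lies on the bench at (213,370).

```bash
cat > lib.py <<'E'
import numpy as np, cv2
from scipy.spatial.transform import Rotation as R
from scipy.optimize import least_squares
def ray(k,px):
    M=np.array(k["cam_to_world"]); d=np.array([(px[0]-k["cx"])/k["fx"],-(px[1]-k["cy"])/k["fy"],-1.])
    d=M[:3,:3]@d; return M[:3,3],d/np.linalg.norm(d)
def plane(k,px,z):
    o,d=ray(k,px); return o+d*(z-o[2])/d[2]
def proj(k,P):
    M=np.array(k["cam_to_world"]); c=(np.atleast_2d(P)-M[:3,3])@M[:3,:3]
    return np.c_[k["cx"]+k["fx"]*c[:,0]/-c[:,2], k["cy"]-k["fy"]*c[:,1]/-c[:,2]]
def tri(obs):
    A=0;b=0;L=[ray(k,p) for k,p in obs]
    for o,d in L:
        Q=np.eye(3)-np.outer(d,d); A=A+Q; b=b+Q@o
    X=np.linalg.solve(A,b); return X,max(np.linalg.norm(np.cross(X-o,d)) for o,d in L)
def rot(rpy): return R.from_euler("xyz",rpy)
def move(s,pos,rpy):
    """tool-frame shift/200 and rotvec/45deg from the state's pose to a target"""
    q=rot(s["tcp_rot"]); return np.round((q.inv()*rot(rpy)).as_rotvec()/np.radians(45),3), np.round(q.inv().apply(np.array(pos)-s["eef_pos"])/200,3)
E
python3 - <<'E'
from lib import *
from rig import telemetry,imaging
a,b=imaging.calibration("scene"),imaging.calibration("side")
for n,p,q in [("mould",(314,250),(262,222)),("pot",(319,238),(260,206)),("handle",(324,206),(260,176)),("trivet",(391,276),(270,176)),("pad",(404,236),(217,172)),("rack",(235,212),(222,307)),("scriber",(236,202),(225,298)),("tip",(222,199),(264,295)),("jar",(225,253),(303,286)),("stone",(335,215),(208,228)),("sieve",(281,289),(323,230)),("yel",(203,197),(213,372)),("oran1",(224,292),(352,265)),("oran2",(354,314),(323,188))]:
    X,e=tri([(a,p),(b,q)]); print(n,X.round(),e.round(1))
i=cv2.imread("pics/side0.png"); j=cv2.imread("pics/scene0.png")
cv2.imwrite("pics/crop1.png",np.hstack([cv2.resize(i[255:405,150:300],(400,400)),cv2.resize(j[170:270,170:270],(400,400))]))
E
```

```text
mould [575.  16.  -2.] 2.5
pot [572.  30.  52.] 4.6
handle [571.  35. 172.] 0.8
trivet [634. 259.  -3.] 1.0
pad [444. 296.   4.] 2.4
rack [ 433. -299.   -2.] 8.2
scriber [ 438. -296.   41.] 0.4
tip [ 524. -326.   96.] 16.4
jar [ 656. -259.   -0.] 3.8
stone [390.  45. -11.] 17.7
sieve [762. -48.  -1.] 2.5
yel [ 390. -460.   -4.] 10.2
oran1 [ 812. -204.    0.] 3.2
oran2 [808. 163.   1.] 2.2
```

View pics/crop1.png

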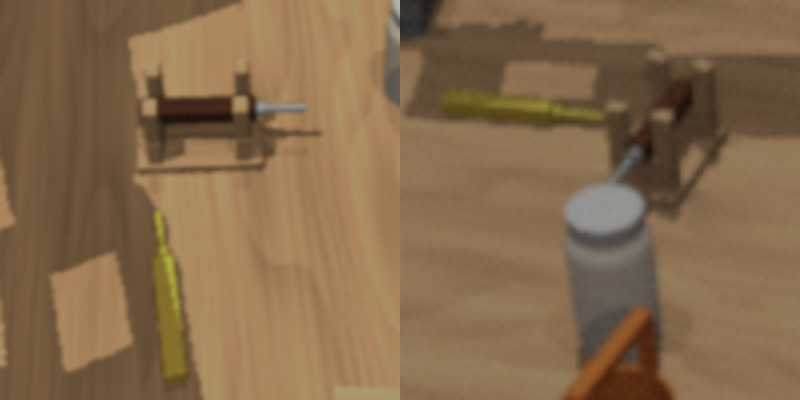

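The crop confirms it. The rack scriber has a dark wooden handle and a steel shank, so it's the one meant. The other is yellow all over. Next I'll bring the wrist camera over the mould.

Run:
```python
from lib import *
from rig import telemetry,imaging
a,b,w=[imaging.calibration(c) for c in("scene","side","wrist")]
s=telemetry.sense(); q=rot(s["tcp_rot"]).as_matrix(); M=np.array(w["cam_to_world"])
print("cam in tool",(q.T@(M[:3,3]-s["eef_pos"])).round(1)); print((q.T@M[:3,:3]).round(3),w["fx"],w["cx"],w["cy"])
p0,p1=plane(a,(309,208),176),plane(a,(338,212),176); print(p0,p1,np.degrees(np.arctan2(*(p1-p0)[1::-1])))
p0,p1=plane(b,(266,170),176),plane(b,(260,200),176); print(p0,p1)
print("to view", move(s,[520,30,420],[np.pi,0,0]), move(s,[520,30,420],s["tcp_rot"]))
```

```text
cam in tool [  74.7   -0.7 -177.9]
[[ 0.001  0.957  0.292]
 [ 1.    -0.001 -0.001]
 [-0.001  0.292 -0.957]] 304.7430832269092 280.9990476749103 215.75736254361598
[594.37008898  -4.83206001 176.        ] [594.34496203  80.27334704 176.        ] 90.01691629483734
[591.89243676  56.82035991 176.        ] [556.84646474 -79.47960902 176.        ]
to view (array([0.   , 0.   , 0.373]), array([ 2.533, -2.518, -1.119])) (array([0., 0., 0.]), array([ 2.533, -2.518, -1.119]))
```

Emit:
step_arm(moves=[[[0,0,0],[0.845,-0.84,-0.373],1],[[0,0,0],[0.845,-0.84,-0.373],1],[[0,0,0],[0.845,-0.84,-0.373],1],[[0,0,0],[0.845,-0.84,-0.373],1],[[0,0,0],[0.845,-0.84,-0.373],1],[[0,0,0],[0.845,-0.84,-0.373],1]])

```text
clock: 2.2
eef_pos: [296.2, -385.5, 273.1]
tcp_rot: [3.14, -0.002, 0.296]
contact_force: [-0.5, -0.6, -0.7]
opening: 1.003
grasp_force: 0.0
```

Emit:
step_arm(moves=[[[0,0,0],[0.845,-0.84,-0.373],1],[[0,0,0],[0.845,-0.84,-0.373],1],[[0,0,0],[0.845,-0.84,-0.373],1],[[0,0,0],[0.845,-0.84,-0.373],1],[[0,0,0],[0.845,-0.84,-0.373],1],[[0,0,0],[0.845,-0.84,-0.373],1]])

```text
clock: 2.8
eef_pos: [410.0, -175.6, 347.5]
tcp_rot: [3.141, -0.004, 0.298]
contact_force: [0.6, 0.2, -0.2]
opening: 1.001
grasp_force: 0.0
```

Emit:
step_arm(moves=[[[0,0,0.373],[0.845,-0.84,-0.373],1],[[0,0,0.373],[0.845,-0.84,-0.373],1],[[0,0,0.373],[0.845,-0.84,-0.373],1],[[0,0,0.373],[0.845,-0.84,-0.373],1],[[0,0,0.373],[0.845,-0.84,-0.373],1],[[0,0,0.373],[0.845,-0.84,-0.373],1],[[0,0,0.373],[0.845,-0.84,-0.373],1]])

```text
clock: 3.5
eef_pos: [521.2, 31.0, 419.8]
tcp_rot: [3.141, 0.0, 0.002]
contact_force: [0.6, 0.3, 0.0]
opening: 1.001
grasp_force: 0.0
```

Run:
```python
from lib import *
from rig import telemetry,imaging
s=telemetry.sense(); w=imaging.calibration("wrist"); im=imaging.grab_frame("wrist"); cv2.imwrite("pics/w1.png",im[:,:,::-1])
import pickle; pickle.dump((s,w),open("w1.pkl","wb"))
print(s["clock"],s["eef_pos"].round(1),s["tcp_rot"].round(4),np.round(w["cam_to_world"],3).tolist())
b=imaging.calibration("side");a=imaging.calibration("scene")
for n in("mould","pot","pot_handle"):
    for d in imaging.mark_of("wrist",n): print(n,np.round(d["xy"],1),round(d["conf"],2))
```

```text
3.5 [521.2  31.  419.8] [3.1413e+00 1.0000e-04 2.0000e-03] [[0.003, 0.957, 0.292, 595.766], [-1.0, 0.003, 0.001, 31.902], [0.001, -0.292, 0.957, 597.714], [0.0, 0.0, 0.0, 1.0]]
mould [246.6 113.4] 0.22
pot [281.2 136.1] 0.58
pot [293.2 217.2] 0.38
pot_handle [278.2 137.8] 0.57
```

View pics/w1.png

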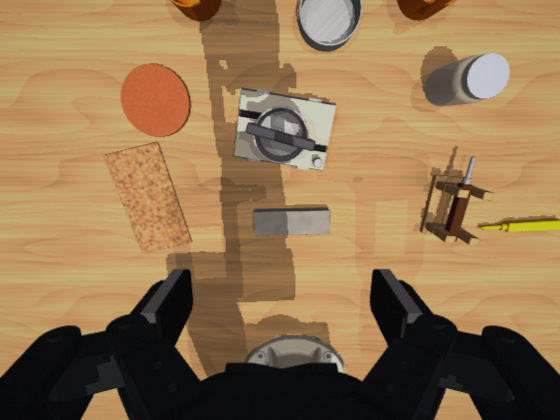

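The wrist view shows:
- Mould: corners ~(240,88), (335,102), (325,170), (234,154), with the stud at (318,160)
- Pot handle bar: (250,128) to (313,146)
- Trivet: (155,100)
- Pad: (149,197)
- Rack with the dark scriber: (455,232) to (473,157)
- Yellow look-alike: (520,226)
- Stone: (291,222)

Run:
```python
from lib import *
import pickle
from rig import imaging
s,w=pickle.load(open("w1.pkl","rb")); a=imaging.calibration("scene");b=imaging.calibration("side")
I={"w":cv2.imread("pics/w1.png"),"a":cv2.imread("pics/scene0.png"),"b":cv2.imread("pics/side0.png")}
K={"w":w,"a":a,"b":b}
def blob(m,box):
    z=np.zeros_like(m);x0,y0,x1,y1=box;z[y0:y1,x0:x1]=m[y0:y1,x0:x1]
    n,l,st,c=cv2.connectedComponentsWithStats(z); i=1+np.argmax(st[1:,4]); pts=np.argwhere(l==i)[:,::-1].astype(np.float32); return c[i],pts
T={}
for k,box in (("w",(115,55,200,145)),("a",(365,255,420,295)),("b",(245,155,295,190))):
    B,G,Rr=[I[k][...,i].astype(int) for i in range(3)]
    m=((Rr>1.9*G)&(Rr>80)).astype(np.uint8); c,p=blob(m,box); e=cv2.fitEllipse(cv2.convexHull(p)); T[k]=e[0]
    print("trivet",k,c,e,len(p),plane(K[k],e[0],12).round(1))
print(tri([(K[k],T[k]) for k in "wab"]))
# handle bar in wrist: dark
g=cv2.cvtColor(I["w"],cv2.COLOR_BGR2GRAY); m=(g<52).astype(np.uint8)
c,p=blob(m,(243,115,320,160)); rr=cv2.minAreaRect(p); print("bar",c,rr,len(p))
cv2.imwrite("pics/crop2.png",np.hstack([cv2.resize(I["w"][80:180,225:345],(480,400),interpolation=2),cv2.resize(I["a"][185:265,280:360],(310,400)[:2],interpolation=2)]))
```

```text
trivet w [153.83006223 101.66874102] ((155.26060485839844, 100.30339050292969), (64.85216522216797, 73.57078552246094), 141.86903381347656) 2089 [634.  258.1  12. ]Traceback (most recent call last):
  File "<stdin>", line 13, in <module>
cv2.error: OpenCV(4.12.0) /io/opencv/modules/imgproc/src/shapedescr.cpp:361: error: (-201:Incorrect size of input array) There should be at least 5 points to fit the ellipse in function 'fitEllipseNoDirect'
```

Run:
```python
from lib import *
import pickle
from rig import imaging
s,w=pickle.load(open("w1.pkl","rb")); a=imaging.calibration("scene");b=imaging.calibration("side")
I={"w":cv2.imread("pics/w1.png"),"a":cv2.imread("pics/scene0.png"),"b":cv2.imread("pics/side0.png")}
K={"w":w,"a":a,"b":b}
def blob(m,box):
    z=np.zeros_like(m);x0,y0,x1,y1=box;z[y0:y1,x0:x1]=m[y0:y1,x0:x1]
    n,l,st,c=cv2.connectedComponentsWithStats(z); i=1+np.argmax(st[1:,4]); pts=np.argwhere(l==i)[:,::-1].astype(np.float32); return c[i],pts
T={}
for k,box in (("w",(115,55,200,145)),("a",(365,255,420,295)),("b",(245,155,295,190))):
    h=cv2.cvtColor(I[k],cv2.COLOR_BGR2HSV); m=((h[...,0]<9)&(h[...,1]>120)).astype(np.uint8); c,p=blob(m,box); T[k]=c; x,y,ww,hh=cv2.boundingRect(p)
    print("trivet",k,c,(x+ww/2,y+hh/2,ww,hh),len(p),plane(K[k],c,12).round(1))
print(tri([(K[k],T[k]) for k in "wab"]))
g=cv2.cvtColor(I["w"],cv2.COLOR_BGR2GRAY); m=(g<52).astype(np.uint8)
c,p=blob(m,(243,115,320,160)); rr=cv2.minAreaRect(p); print("bar",c,rr,len(p))
cv2.imwrite("pics/crop2.png",np.hstack([cv2.resize(I["w"][80:180,225:345],(480,400),interpolation=2),cv2.resize(I["a"][185:265,280:342],(310,400),interpolation=2)]))
```

```text
Traceback (most recent call last):
ValueError: attempt to get argmax of an empty sequence
```

Run:
```python
from lib import *
import pickle
from rig import imaging
s,w=pickle.load(open("w1.pkl","rb")); a=imaging.calibration("scene");b=imaging.calibration("side")
I={"w":cv2.imread("pics/w1.png"),"a":cv2.imread("pics/scene0.png"),"b":cv2.imread("pics/side0.png")}
print(tri([(w,(155.3,100.3)),(a,(392.5,273.5)),(b,(270,174.3))]),plane(b,(270,174.3),12),plane(a,(392.5,273.5),12))
print("handle tri", tri([(w,(281.5,137)),(a,(323.5,209))]), tri([(w,(281.5,137)),(b,(263,178))]))
for n,p,z in (("bar0",(250,128.5),182),("bar1",(313.5,146.5),182)): print(n,plane(w,p,z).round(1))
for n,p,z in (("m",(240,88),52),("m",(335,102),52),("m",(325,170),52),("m",(234,154),52)): print(n,plane(w,p,z).round(1))
for p in ((107,153),(158,143),(190,240),(145,251)): print("pad",plane(w,p,6).round(1))
g=cv2.cvtColor(I["w"],cv2.COLOR_BGR2GRAY); m=(g<52).astype(np.uint8)
cv2.imwrite("pics/crop2.png",np.hstack([cv2.resize(I["w"][80:180,225:345],(480,400),interpolation=2),cv2.resize(I["a"][185:265,280:342],(310,400),interpolation=2)]))
```

```text
(array([633.61901143, 260.37092166,   5.18973486]), np.float64(0.9890056065621515)) [631.98294938 249.80331913  12.        ] [639.333879   259.91198852  12.        ]
handle tri (array([576.9096972 ,  33.33167156, 166.35295103]), np.float64(2.463531738605597)) (array([578.27251344,  30.72334626, 166.89498982]), np.float64(1.060590048308035))
bar0 [588.6  72.3 182. ]
bar1 [565.7 -11.8 182. ]
m [650.9  99.8  52. ]
m [629.5 -59.1  52. ]
m [515.2 -47.5  52. ]
m [543.  114.3  52. ]
pad [539.8 363.6   6. ]
pad [558.6 264.1   6. ]
pad [362.2 220.1   6. ]
pad [337.1 316.9   6. ]
```

View pics/crop2.png

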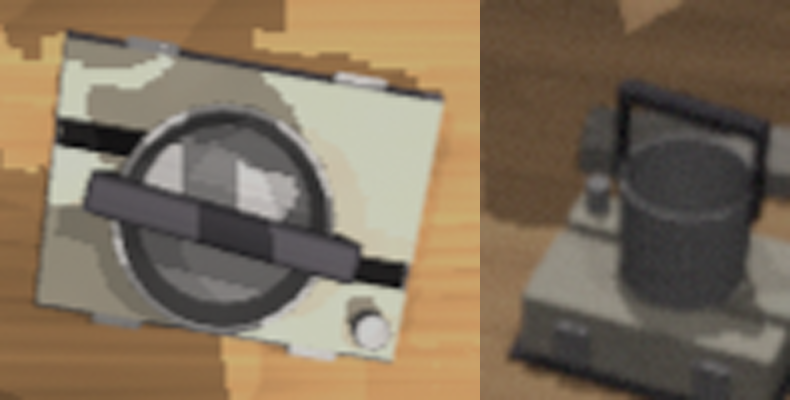

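The crop shows the handle bar's ends at wrist pixels ~(248,127.5) and (314,145.4). Its centre comes out at (578.6, 31.3) and the pot's yaw at about -0.257. The stud is at the lower right of the mould, which is the -y, -x corner.

Emit:
step_arm(moves=[[[0,0,-1],[0.287,0,0.8],1],[[0,0,-1],[0.287,0,0.8],1],[[0,0,-1],[0.287,0,0.8],1],[[0,0,-1],[0.287,0,0.8],1],[[0,0,-1],[0.287,0,0.8],1],[[0,0,-1],[0.287,0,0.8],1]])

```text
clock: 4.3
eef_pos: [576.7, 28.7, 258.6]
tcp_rot: [-3.14, 0.002, 0.789]
contact_force: [0.5, -0.1, 0.5]
opening: 1.001
grasp_force: 0.0
```

Emit:
step_arm(moves=[[[0,0,-0.67],[0,0,0.1],1],[[0,0,-0.67],[0,0,0.1],1],[[0,0,-0.67],[0,0,0.15],1],[[0,0,-0.67],[0,0,0.15],1],[[0,0,-0.67],[0,0,0.15],1]])

```text
clock: 4.8
eef_pos: [577.0, 28.9, 229.7]
tcp_rot: [-3.141, 0.001, 1.311]
contact_force: [-0.5, -0.2, -0.1]
opening: 0.998
grasp_force: 0.0
```

Run:
```python
from lib import *
from rig import telemetry,imaging
s=telemetry.sense(); w=imaging.calibration("wrist"); im=imaging.grab_frame("wrist"); cv2.imwrite("pics/w2.png",im[:,:,::-1])
print(s["clock"],s["eef_pos"],s["tcp_rot"]); print(move(s,[578.6,31.3,157],[np.pi,0,1.314]))
c=np.array([578.6,31.3,0]);u=np.array([.257,.967,0])
print(proj(w,[c+[0,0,182]+47*u,c+[0,0,182]-47*u,c+[0,0,176]]).round(1))
for d in imaging.mark_of("wrist","pot_handle"): print(d)
print(imaging.recognise("wrist","pot_handle"))
```

```text
4.8 [576.96685607  28.9022397  229.6986734 ] [-3.14079578e+00  5.38799811e-04  1.31073384e+00]
(array([-0.001,  0.001, -0.004]), array([0.014, 0.005, 0.363]))
[[282.3 158.9]
 [282.1 274.4]
 [282.1 217.7]]
{'xy': [280.2, 219.8], 'conf': 0.96}
{'xy': [531.9, 349.9], 'conf': 0.57}
[{'extent': [234.2, 150.0, 89.6, 121.7], 'conf': 0.89}, {'extent': [402.7, 0.0, 115.3, 54.7], 'conf': 0.77}, {'extent': [439.0, 266.9, 119.7, 85.6], 'conf': 0.66}]
```

View pics/w2.png

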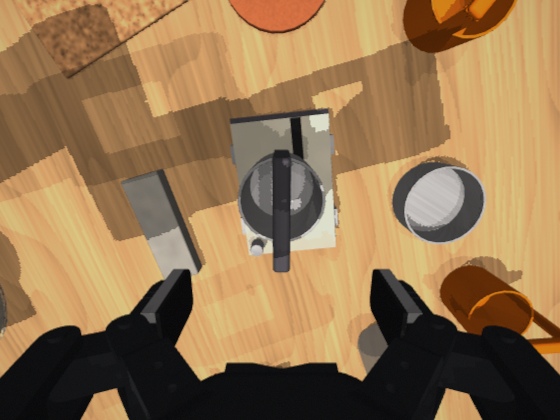

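The bar stands vertical in the picture, (281,150) to (282,272), centred between the fingers as predicted. I'll descend and grip.

Emit:
step_arm(moves=[[[0,0,0],[0.014,0.005,0.2],1],[[0,0,0],[0.014,0.005,0.363],1],[[0,0,0],[0.014,0.005,0.363],1],[[0,0,0],[0.014,0.005,0.363],-1],[[0,0,0],[0.014,0.005,0.363],-1],[[0,0,0],[0.014,0.005,0.363],-1],[[0,0,0],[0.014,0.005,0.363],-1],[[0,0,0],[0.014,0.005,0.363],-1]], squeeze=70)

```text
clock: 5.75
eef_pos: [579.8, 33.0, 158.3]
tcp_rot: [3.14, -0.0, 1.311]
contact_force: [0.5, 0.7, -0.9]
opening: 0.148
grasp_force: 0.0
```

Emit:
step_arm(moves=[[[0,0,0],[0,0,0],-1],[[0,0,0],[0,0,0],-1]])

```text
clock: 5.95
eef_pos: [579.5, 32.9, 157.6]
tcp_rot: [3.141, -0.0, 1.311]
contact_force: [-0.7, 0.1, -0.7]
opening: 0.001
grasp_force: 0.0
```

Run:
```python
from lib import *
from rig import telemetry,imaging
im=imaging.grab_frame("wrist"); a=imaging.grab_frame("scene");b=imaging.grab_frame("side")
print(telemetry.sense()["opening"])
c=np.zeros((600,800,3),np.uint8); c[:300,:400]=cv2.resize(im,(400,300)); c[:300,400:]=cv2.resize(a[160:265,260:400],(400,300)); c[300:,400:]=cv2.resize(b[120:240,200:360],(400,300));c[300:,:400]=cv2.resize(im[100:340,140:460],(400,300))
cv2.imwrite("pics/chk.png",c[:,:,::-1])
```

```text
0.0004909779500974689
```

View pics/chk.png

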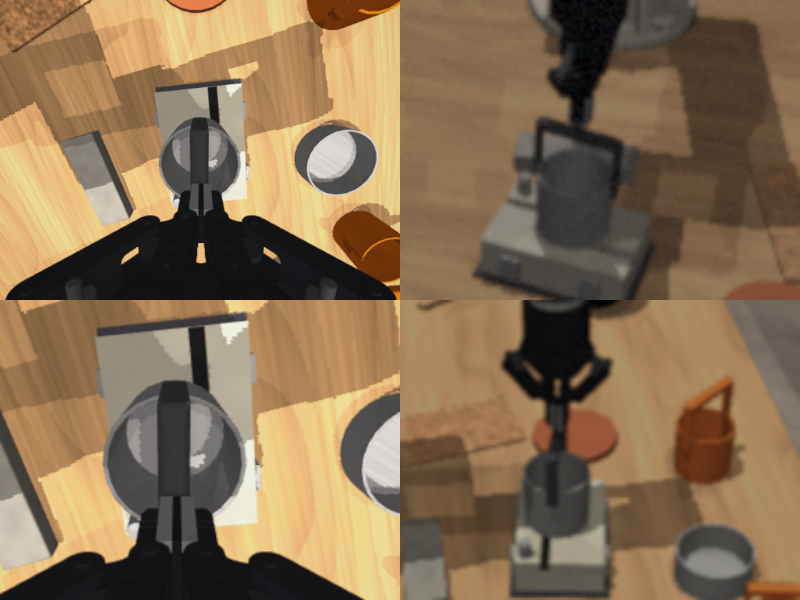

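Run:
```python
from lib import *
from rig import telemetry,imaging
a,b,w=[imaging.calibration(c) for c in("scene","side","wrist")]; s=telemetry.sense(); P=s["eef_pos"]
for k in(a,b,w): print(proj(k,[P,P+[0,0,19],[578.6,31.3,176],[578.6+12,31.3+45,182],[578.6-12,31.3-45,182]]).round(1).tolist())
print(tri([(a,(323,203.8)),(b,(262.8,172))]))
im=imaging.grab_frame("wrist"); b_=imaging.grab_frame("side"); a_=imaging.grab_frame("scene")
cv2.imwrite("pics/chk2.png",np.hstack([cv2.resize(b_[140:220,230:290],(400,533),interpolation=2),cv2.resize(a_[170:250,290:350],(400,533),interpolation=2)])[:,:,::-1])
```

```text
[[322.2, 211.8], [322.6, 206.7], [322.1, 206.6], [337.0, 209.4], [307.9, 200.6]]
[[262.9, 180.0], [262.9, 174.9], [262.7, 175.4], [264.7, 164.7], [260.5, 183.5]]
[[280.9, 247.3], [281.0, 260.4], [280.3, 262.8], [280.5, 184.9], [280.2, 338.0]]
(array([579.24511258,  33.56314441, 186.88835422]), np.float64(0.01300439321506944))
```

View pics/chk2.png

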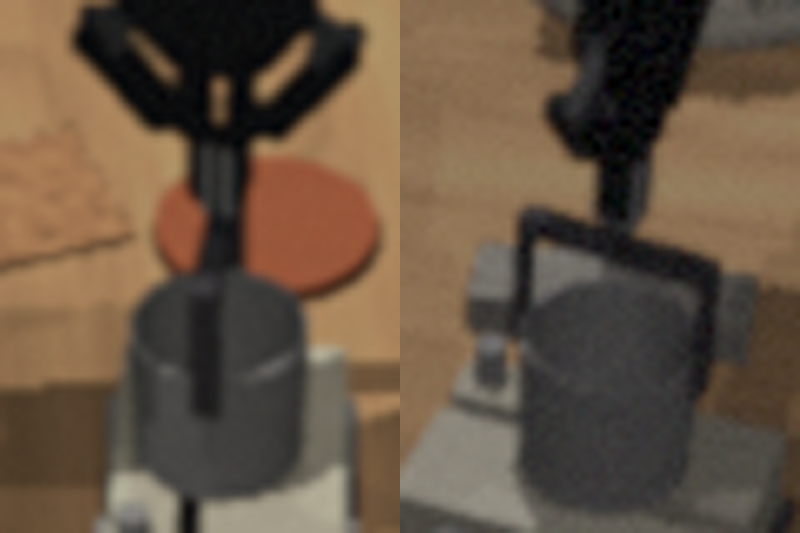

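The check pictures show shut fingers ending just above the bar, tip triangulated at z≈187 while telemetry says 157.6. So the visible fingertips sit about 30 mm behind the reported TCP. I'll open, go 33 mm deeper watching the force, and close again.

Emit:
step_arm(moves=[[[0,0,0],[0,0,0],1],[[0,0,0],[0,0,0],1],[[0,0,0],[0,0,0],1],[[0,0,0],[0,0,0],1],[[0,0,0],[-0.01,-0.005,0.08],1],[[0,0,0],[-0.01,-0.005,0.165],1],[[0,0,0],[-0.01,-0.005,0.165],1]])

```text
clock: 6.95
eef_pos: [576.4, 31.1, 122.6]
tcp_rot: [-3.138, 0.001, 1.311]
contact_force: [-0.8, -0.3, 0.8]
opening: 1.001
grasp_force: 0.0
```

Emit:
step_arm(moves=[[[0,0,0],[0,0,0],-1],[[0,0,0],[0,0,0],-1],[[0,0,0],[0,0,0],-1],[[0,0,0],[0,0,0],-1],[[0,0,0],[0,0,0],-1],[[0,0,0],[0,0,0],-1],[[0,0,0],[0,0,0],-1]])

```text
clock: 7.65
eef_pos: [577.9, 31.3, 125.0]
tcp_rot: [3.141, -0.0, 1.311]
contact_force: [-0.7, -0.1, 5.6]
opening: 0.148
grasp_force: 68.8
```

Gripped: opening 0.148, 69 N. Now I'll lift and carry it toward the trivet.

Emit:
step_arm(moves=[[[0,0,0],[0,0,-0.1],-1],[[0,0,0],[0,0,-0.25],-1],[[0,0,0],[0,0,-0.4],-1],[[0,0,0],[0.15,0,-0.4],-1],[[0,0,0],[0.35,0,-0.4],-1],[[0,0,0],[0.57,0,-0.4],-1],[[0,0,0],[0.78,0,-0.4],-1],[[0,0,0],[0.97,0,-0.4],-1]])

```text
clock: 8.45
eef_pos: [627.3, 220.5, 203.4]
tcp_rot: [-3.14, 0.001, 1.312]
contact_force: [1.0, -1.2, -5.6]
opening: 0.144
grasp_force: 69.5
```

Emit:
step_arm(moves=[[[0,0,0],[0.15,-0.018,0],-1],[[0,0,0],[0.2,-0.018,0],-1],[[0,0,0],[0.2,-0.018,0],-1],[[0,0,0],[0.2,-0.018,0],-1]])

```text
clock: 8.85
eef_pos: [633.8, 257.3, 203.6]
tcp_rot: [-3.14, 0.002, 1.312]
contact_force: [-0.9, -1.5, -5.5]
opening: 0.15
grasp_force: 69.4
```

Run:
```python
from lib import *
from rig import telemetry,imaging
s=telemetry.sense(); print(s["clock"],s["eef_pos"],s["tcp_rot"],s["contact_force"],s["opening"])
im=imaging.grab_frame("wrist"); w=imaging.calibration("wrist")
cv2.imwrite("pics/w3.png",im[:,:,::-1])
for c in("scene","side"):
    i=imaging.grab_frame(c); cv2.imwrite(f"pics/{c}3.png",i[:,:,::-1])
P=s["eef_pos"]
print("pot rim/bottom expected",proj(w,[P+[0,0,51],P+[0,0,-73+75],P+[0,0,-73]]).round(1).tolist(),"trivet",proj(w,[634.5,258.5,12]).round(1))
for n in("pot","pot_handle","trivet"): print(n,[(np.round(d["xy"],1),round(d["conf"],2)) for d in imaging.mark_of("wrist",n)])
print(move(s,[634.5,258.5,90],s["tcp_rot"]))
```

```text
8.85 [633.84381889 257.32523161 203.61836298] [-3.14043714e+00  1.66997287e-03  1.31162301e+00] [-0.9261971  -1.46914697 -5.53728443] 0.14964686658147158
pot rim/bottom expected [[280.5, 289.0], [280.6, 247.9], [280.7, 213.5]] trivet [[281.1 184.9]]
pot [(array([421.3, 216.9]), 0.88), (array([282.1, 214.9]), 0.64)]
pot_handle [(array([280.3, 288.8]), 0.9), (array([480.4, 255.8]), 0.88), (array([297.7, 335.6]), 0.17)]
trivet []
(array([0., 0., 0.]), array([0.007, 0.002, 0.568]))
```

View pics/w3.png

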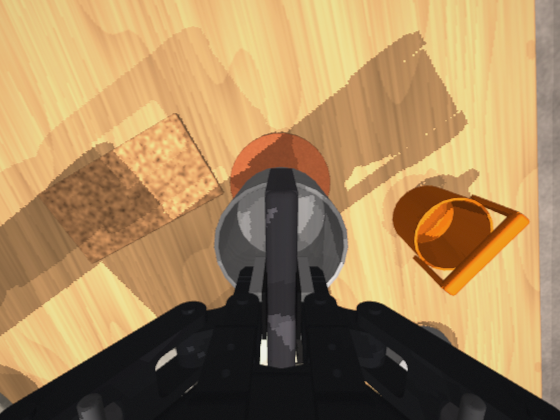

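The wrist view shows the pot hanging between the fingers, with the trivet beneath centred at column ~281, where it was predicted. Lowering now.

Emit:
step_arm(moves=[[[0,0,0],[0.007,0.002,0.2],-1],[[0,0,0],[0.007,0.002,0.38],-1],[[0,0,0],[0.007,0.002,0.52],-1],[[0,0,0],[0.007,0.002,0.57],-1],[[0,0,0],[0.007,0.002,0.58],-1],[[0,0,0],[0.007,0.002,0.583],-1]])

```text
clock: 9.75
eef_pos: [636.2, 259.8, 89.2]
tcp_rot: [3.14, -0.001, 1.311]
contact_force: [-0.7, -0.6, -4.9]
opening: 0.146
grasp_force: 69.4
```

Emit:
step_arm(moves=[[[0,0,0],[0,0,0.003],-1],[[0,0,0],[0,0,0.006],-1],[[0,0,0],[0,0,0.009],-1]])

```text
clock: 10.05
eef_pos: [635.8, 259.8, 87.1]
tcp_rot: [3.14, -0.001, 1.311]
contact_force: [-0.2, 0.0, -6.0]
opening: 0.144
grasp_force: 69.4
```

Emit:
step_arm(moves=[[[0,0,0],[-0.006,0,0.004],-1],[[0,0,0],[-0.006,0,0.008],-1],[[0,0,0],[-0.006,0,0.012],-1]])

```text
clock: 10.35
eef_pos: [635.3, 258.5, 85.2]
tcp_rot: [3.141, -0.001, 1.311]
contact_force: [-5.2, -2.3, 12.1]
opening: 0.144
grasp_force: 71.8
```

Emit:
step_arm(moves=[[[0,0,0],[0,0,0.003],-1],[[0,0,0],[0,0,0.006],-1]])

```text
clock: 10.55
eef_pos: [635.5, 258.6, 85.2]
tcp_rot: [3.14, -0.001, 1.311]
contact_force: [-7.5, -3.7, 18.7]
opening: 0.146
grasp_force: 72.8
```

Emit:
step_arm(moves=[[[0,0,0],[0,0,-0.008],-1],[[0,0,0],[0,0,-0.008],1],[[0,0,0],[0,0,-0.008],1],[[0,0,0],[0,0,-0.008],1],[[0,0,0],[0,0,-0.008],1],[[0,0,0],[0,0,-0.2],1],[[0,0,0],[0,0,-0.45],1],[[0,0,0],[0,0,-0.7],1]])

```text
clock: 11.35
eef_pos: [634.4, 258.2, 223.4]
tcp_rot: [-3.14, 0.001, 1.311]
contact_force: [0.7, 0.8, 0.4]
opening: 1.002
grasp_force: 0.0
```

Run:
```python
from lib import *
from rig import telemetry,imaging
import pickle
s=telemetry.sense(); print(s["clock"],s["eef_pos"],s["tcp_rot"],s["opening"])
out={}
for c in("scene","side","wrist"):
    k=imaging.calibration(c); i=imaging.grab_frame(c); cv2.imwrite(f"pics/{c}4.png",i[:,:,::-1]); out[c]=k
    for n in("pot","trivet","scriber","tip","rack"):
        print(c,n,[(np.round(d["xy"],1).tolist(),round(d["conf"],2)) for d in imaging.mark_of(c,n)[:3]])
print("pred pot",[proj(out[c],[[635,258.5,12]]).round(1).tolist() for c in out])
# wrist overview (w1): scriber end points on z=52
s1,w=pickle.load(open("w1.pkl","rb"))
print("scr butt,handle front,tip @52",[plane(w,p,52).round(1).tolist() for p in((455,232),(468,183),(473,157))])
print("to rack view",move(s,[400,-290,380],[np.pi,0,1.3]))
```

```text
11.35 [634.41256531 258.24067522 223.40075292] [-3.14036662e+00  8.98938286e-04  1.31146046e+00] 1.001693342708685
scene pot [([224.7, 289.9], 0.77), ([353.2, 309.6], 0.57), ([392.3, 277.6], 0.56)]
scene trivet [([391.6, 276.8], 0.89)]
scene scriber [([195.3, 198.0], 0.8), ([392.4, 275.5], 0.69), ([235.6, 203.4], 0.62)]
scene tip [([220.6, 201.3], 0.69), ([227.1, 215.0], 0.61)]
scene rack [([314.7, 245.8], 0.73), ([318.9, 240.9], 0.59), ([235.4, 210.5], 0.57)]
side pot [([269.8, 168.4], 0.89), ([351.5, 267.4], 0.73), ([270.1, 145.9], 0.66)]
side trivet [([269.8, 175.9], 0.76)]
side scriber [([212.3, 379.5], 0.93), ([223.6, 299.0], 0.62)]
side tip [([264.1, 294.9], 0.6), ([210.9, 338.6], 0.6), ([321.6, 230.7], 0.37)]
side rack [([224.5, 306.7], 0.73)]
wrist pot [([444.3, 414.8], 0.94), ([282.8, 185.0], 0.87), ([415.7, 211.4], 0.81)]
wrist trivet []
wrist scriber []
wrist tip [([288.5, 338.2], 0.17)]
wrist rack []
pred pot [[[392.0, 272.4]], [[270.5, 172.8]], [[281.3, 183.3]]]
scr butt,handle front,tip @52 [[397.9, -300.3, 52.0], [492.4, -307.9, 52.0], [538.9, -308.2, 52.0]]
to rack view (array([-0.002,  0.001,  0.015]), array([-2.951, -0.431, -0.78 ]))
```

The pot stands on the trivet: predicted and reported positions agree to within a few pixels. Next I'll move to look at the bare mould.

Emit:
step_arm(moves=[[[0,0,0],[-0.98,0.03,0],1],[[0,0,0],[-0.98,0.03,0],1],[[0,0,0],[-0.98,0.03,0],1],[[0,0,0],[-0.98,0.03,0],1],[[0,0,0],[-0.98,0.03,0],1]])

```text
clock: 12.75
eef_pos: [589.1, 62.7, 222.8]
tcp_rot: [-3.142, 0.002, 1.308]
contact_force: [0.5, 0.3, 0.3]
opening: 1.001
grasp_force: 0.0
```

Emit:
step_arm(moves=[[[0,0,0],[-0.575,0.025,0.365],1],[[0,0,0],[-0.575,0.025,0.365],1],[[0,0,0],[-0.575,0.025,0.365],1],[[0,0,0],[-0.575,0.025,0.365],1],[[0,0,0],[-0.575,0.025,0.365],1]])

```text
clock: 13.25
eef_pos: [566.0, -44.9, 149.5]
tcp_rot: [-3.141, -0.0, 1.31]
contact_force: [0.8, 0.4, -0.0]
opening: 1.0
grasp_force: 0.0
```

```bash
cat >> lib.py <<'E'
def log(s):
    with open("log.txt","a") as f: f.write(" ".join(map(str,[*s["qpos"],*s["eef_pos"],*s["tcp_rot"]]))+"\n")
E
python3 - <<'E'
from lib import *
from rig import telemetry,imaging
import pickle
s=telemetry.sense(); log(s); print(s["clock"],s["eef_pos"],s["tcp_rot"],s["qpos"].round(3))
w=imaging.calibration("wrist"); i=imaging.grab_frame("wrist"); cv2.imwrite("pics/w5.png",i[:,:,::-1]); pickle.dump((s,w),open("w5.pkl","wb"))
print([(np.round(d["xy"],1).tolist(),round(d["conf"],2)) for d in imaging.mark_of("wrist","seam0")])
print([(np.round(d["xy"],1).tolist(),round(d["conf"],2)) for d in imaging.mark_of("wrist","mould")])
# model fit of the bright top with its dark groove
g=cv2.GaussianBlur(cv2.cvtColor(i,cv2.COLOR_RGB2GRAY).astype(np.float32),(0,0),1.0)
P0=[584.6,26.9,-.14]
def place(p,L): c,s_=np.cos(p[2]),np.sin(p[2]); L=np.atleast_2d(L); return np.c_[p[0]+c*L[:,0]-s_*L[:,1],p[1]+s_*L[:,0]+c*L[:,1],L[:,2]]
def samp(P): q=proj(w,P).astype(np.float32); return cv2.remap(g,q[:,0].reshape(-1,1),q[:,1].reshape(-1,1),1).ravel()
def line(a,b,n=40): return np.c_[np.linspace(a[0],b[0],n),np.linspace(a[1],b[1],n)]
C=np.vstack([line((-18,-78),(-18,0)),line((-18,0),(18,0),20),line((18,0),(18,78))])
N=np.vstack([np.tile([1,0],(40,1)),np.tile([0,1],(20,1)),np.tile([1,0],(40,1))])
z=lambda a,h: np.c_[a,np.full(len(a),h)]
def cost(p): return samp(place(p,z(C,42))).mean()+.5*samp(place(p,z(C+3*N,42))).mean()+.5*samp(place(p,z(C-3*N,42))).mean()-samp(place(p,z(C+9*N,52))).mean()-samp(place(p,z(C-9*N,52))).mean()
from scipy.optimize import differential_evolution as DE
r_=DE(cost,[(565,605),(5,50),(-.35,.1)],seed=1,tol=1e-8,maxiter=300); print("mould",r_.x,r_.fun)
S=np.array([[-18,-70,42],[-18,-35,42],[-18,0,42],[18,0,42],[18,35,42],[18,70,42],[-42,-66,74]])
print(proj(w,place(r_.x,S)).round(1).tolist())
# profiles across both long runs
for x0 in(-18,18):
    t=np.arange(-14,15,2); ys=np.linspace(-70,-12,15) if x0<0 else np.linspace(12,70,15)
    print(x0,[int(np.mean(samp(place(r_.x,np.c_[np.full(15,x0+d),ys,np.full(15,52.)])))) for d in t])
E
```

```text
13.25 [566.04377336 -44.93982268 149.50084642] [-3.14134820e+00 -4.31560491e-04  1.30992315e+00] [-8.200e-02  3.150e-01  1.802e+00  1.000e-03  1.024e+00  1.780e-01]
[([259.6, 126.7], 0.84), ([268.2, 200.8], 0.74), ([294.2, 76.6], 0.71), ([290.7, 32.4], 0.6), ([297.5, 123.2], 0.57)]
[([277.7, 126.2], 0.73)]
mould [ 5.82399275e+02  2.75955716e+01 -1.59123959e-01] -232.14724731445312
[[266.7, 201.1], [262.4, 164.8], [257.8, 125.8], [297.7, 121.6], [294.3, 79.3], [290.6, 33.6], [236.9, 208.4]]
-18 [126, 126, 126, 124, 88, 30, 19, 19, 19, 24, 81, 126, 130, 131, 132]
18 [161, 160, 160, 156, 86, 26, 25, 25, 24, 32, 116, 158, 160, 160, 160]
```

The groove fit is sharp and symmetric: mould at (582.4, 27.6), yaw -0.159, and the seam points reported by the network agree. On to the rack.

Emit:
step_arm(moves=[[[0,0,1],[-0.98,-0.41,-0.2],1],[[0,0,1],[-0.98,-0.41,-0.2],1],[[0,0,1],[-0.98,-0.41,-0.2],1],[[0,0,1],[-0.98,-0.41,-0.2],1],[[0,0,1],[-0.98,-0.41,-0.2],1],[[0,0,1],[-0.98,-0.41,-0.2],1]])

```text
clock: 14.0
eef_pos: [436.2, -214.8, 191.2]
tcp_rot: [3.139, -0.001, 0.519]
contact_force: [-0.3, 0.4, -0.3]
opening: 0.997
grasp_force: 0.0
```

Emit:
step_arm(moves=[[[0.15,0,0.756],[-0.496,0.197,0],1],[[0.15,0,0.756],[-0.496,0.197,0],1],[[0.15,0,0.756],[-0.496,0.197,0],1],[[0.15,0,0.756],[-0.496,0.197,0],1],[[0.15,0,0.756],[-0.496,0.197,0],1]])

```text
clock: 14.5
eef_pos: [371.2, -297.9, 190.2]
tcp_rot: [-3.031, 0.033, -0.069]
contact_force: [0.9, -0.3, -0.4]
opening: 1.001
grasp_force: 0.0
```

Run:
```python
from lib import *
from rig import telemetry,imaging
import pickle
s=telemetry.sense(); log(s); print(s["clock"],s["eef_pos"],s["tcp_rot"],s["qpos"].round(3))
w=imaging.calibration("wrist"); i=imaging.grab_frame("wrist"); cv2.imwrite("pics/w6.png",i[:,:,::-1]); pickle.dump((s,w),open("w6.pkl","wb"))
for n in("scriber","tip","rack"):
    for d in imaging.mark_of("wrist",n)[:3]: print(n,np.round(d["xy"],1).tolist(),round(d["conf"],2),plane(w,d["xy"],dict(scriber=42,tip=52,rack=0)[n]).round(1))
# red-brown dark handle mask
h=cv2.cvtColor(i,cv2.COLOR_RGB2HSV); ex=proj(w,[[445,-300,52]])[0]; print("exp",ex)
R_,G,B=[i[...,k].astype(int) for k in range(3)]
m=((R_>1.5*G)&(R_<120)&(R_>25)).astype(np.uint8); x,y=ex.astype(int)
m[:max(0,y-130)]=0; m[y+130:]=0; m[:,:max(0,x-60)]=0; m[:,x+60:]=0
n,l,st,c=cv2.connectedComponentsWithStats(m)
for k in 1+np.argsort(-st[1:,4])[:4]:
    p=np.argwhere(l==k)[:,::-1].astype(np.float32); print(st[k],c[k].round(1),cv2.minAreaRect(p),plane(w,c[k],60).round(1))
p=np.argwhere(m>0)[:,::-1].astype(np.float32); print(cv2.fitLine(p,cv2.DIST_HUBER,0,.01,.01).ravel())
```

```text
14.5 [ 371.19540501 -297.9286852   190.17451958] [-3.03101877  0.03283987 -0.06916932] [-0.733  0.184  1.884  0.073  1.169  0.878]
scriber [288.9, 125.3] 0.98 [ 438.9 -293.9   42. ]
scriber [461.6, 150.9] 0.6 [ 403.2 -462.6   42. ]
tip [365.4, 163.7] 0.81 [ 397.3 -369.    52. ]
tip [296.8, 2.3] 0.6 [ 541.9 -308.2   52. ]
rack [295.7, 126.3] 0.73 [ 435.8 -297.9    0. ]
exp [293.84816196 118.79890925]
[ 279   66   25  118 2381] [290.5 123.2] ((290.7477111816406, 124.391357421875), (21.220319747924805, 117.5006103515625), 2.2605018615722656) [ 441.3 -297.1   60. ]
[ 4.7611546e-02 -9.9886590e-01  2.9047385e+02  1.2403050e+02]
```

Run:
```python
from lib import *
from rig import imaging
import pickle
s,w=pickle.load(open("w6.pkl","rb"))
a,b=imaging.calibration("scene"),imaging.calibration("side")
print(proj(a,[438.9,-294,42]),proj(b,[438.9,-294,42]),tri([(w,(288.9,125.3)),(b,(224.5,298.5))]))
for z in(57,62):
    A,B=plane(w,(290.47-.0477*58,124.4+58),z),plane(w,(290.47+.0477*58,124.4-58),z); print(z,A,B,(A+B)/2,np.arctan2(*(B-A)[1::-1]),np.linalg.norm(B-A))
# fit the arm's kinematics
D=[list(map(float,l.split())) for l in open("log.txt")]
D.append([-1.28040704e+00,3.53668716e-01,1.63414323e+00,-2.5e-05,1.15520253e+00,-2.41e-03,180.229,-597.893,195.545,-3.14017,2e-5,.29281])
def fk(q,p,s4=1):
    h,a1,L1,e,L2,Lt=p; Ry=lambda t:R.from_euler("y",t); 
    r1=R.from_euler("z",q[0]); r2=r1*Ry(q[1]); r3=r2*Ry(q[2]); r4=r3*R.from_euler("z",s4*q[3]); r5=r4*Ry(q[4]); r6=r5*R.from_euler("z",q[5])*R.from_euler("z",-np.pi/2)
    X=np.array([0,0,h])+r1.apply([a1,0,0])+r2.apply([0,0,L1])+r3.apply([e,0,L2])+r6.apply([0,0,Lt]); return X,r6
for s4 in(1,-1):
    for d in D:
        _,r=fk(d[:6],[0]*6,s4); print(s4,(rot(d[9:]).inv()*r).as_rotvec().round(4))
```

```text
[[236.56482687 201.88401271]] [[225.33051047 297.09309402]] (array([ 437.52338137, -293.28021657,   35.47921224]), np.float64(1.1461047477308808))
57 [ 383.09922719 -290.38163538   57.        ] [ 490.75190471 -302.46169266   57.        ] [ 436.92556595 -296.42166402   57.        ] -0.11174579153158498 108.32832852727674
62 [ 384.18566319 -290.90141679   62.        ] [ 490.0877107  -302.78503019   62.        ] [ 437.13668695 -296.84322349   62.        ] -0.11174579153158495 106.5667111867014
1 [-0.     -0.     -3.1416]
1 [ 0.     -0.     -3.1416]
1 [-0.     -0.     -3.1416]
-1 [-1.400e-03  3.000e-04  3.141e+00]
-1 [-0.1318  0.1587  3.0778]
-1 [-1.0000e-04 -0.0000e+00 -3.1416e+00]
```

Run:
```python
from lib import *
from rig import telemetry
s=telemetry.sense(); print(move(s,[437.2,-295.8,100],[np.pi,0,-.112]))
```

```text
(array([-0.139,  0.046,  0.061]), array([0.346, 0.023, 0.438]))
```

Emit:
step_arm(moves=[[[-0.139,0.046,0.061],[0.346,0.023,0.2],1],[[-0.139,0.046,0.061],[0.346,0.023,0.438],1],[[-0.139,0.046,0.061],[0.346,0.023,0.438],1],[[-0.139,0.046,0.061],[0.346,0.023,0.438],1]])

```text
clock: 15.1
eef_pos: [436.2, -294.4, 97.3]
tcp_rot: [-3.139, 0.004, -0.112]
contact_force: [-0.4, 1.2, -0.5]
opening: 1.001
grasp_force: 0.0
```

Run:
```python
from lib import *
from rig import telemetry,imaging
s=telemetry.sense(); log(s); w=imaging.calibration("wrist"); i=imaging.grab_frame("wrist"); cv2.imwrite("pics/w7.png",i[:,:,::-1])
print(s["clock"],s["eef_pos"],s["tcp_rot"])
R_,G,B=[i[...,k].astype(int) for k in range(3)]
m=((R_>1.5*G)&(R_<120)&(R_>25)).astype(np.uint8); m[:,:220]=0; m[:,340:]=0; m[:20]=0
n,l,st,c=cv2.connectedComponentsWithStats(m)
for k in 1+np.argsort(-st[1:,4])[:3]:
    p=np.argwhere(l==k)[:,::-1].astype(np.float32); print(st[k],c[k].round(1),cv2.minAreaRect(p),cv2.fitLine(p,cv2.DIST_HUBER,0,.01,.01).ravel(),plane(w,c[k],62).round(1))
print("exp butt/front top",proj(w,[[437.2-55,-295.8+6,62],[437.2+55,-295.8-6,62],[437.2,-295.8,62]]).round(1).tolist())
for n in("scriber","rack","tip"):
    for d in imaging.mark_of("wrist",n)[:2]: print(n,np.round(d["xy"],1).tolist(),round(d["conf"],2),plane(w,d["xy"],dict(scriber=42,tip=52,rack=0)[n]).round(1))
print(move(s,[437.2,-295.8,5],[np.pi,0,-.112]))
```

```text
15.1 [ 436.2081312  -294.3635442    97.32858804] [-3.13876315  0.00427909 -0.11166382]
[ 271  151   28  140 3596] [284.5 219.3] ((284.5, 220.5), (139.0, 27.0), 90.0) [ 8.1802448e-03 -9.9996656e-01  2.8452423e+02  2.2046420e+02] [ 442.6 -297.    62. ]
exp butt/front top [[283.7, 292.3], [283.7, 150.1], [283.7, 226.4]]
scriber [481.8, 225.1] 0.71 [ 413.8 -454.1   42. ]
scriber [282.7, 218.4] 0.57 [ 437.1 -295.1   42. ]
rack [283.2, 206.5] 0.75 [ 435.3 -295.5    0. ]
tip [284.4, 73.0] 0.91 [ 541.6 -307.7   52. ]
tip [370.8, 249.8] 0.76 [ 406.6 -362.    52. ]
(array([-0.004,  0.005,  0.   ]), array([0.008, 0.008, 0.462]))
```

The handle spans the predicted rows, 151 to 291, and is centred on it. Descend and grip.

Emit:
step_arm(moves=[[[-0.004,0.005,0],[0.008,0.008,0.2],1],[[-0.004,0.005,0],[0.008,0.01,0.38],1],[[-0.004,0.005,0],[0.008,0.01,0.46],1],[[-0.004,0.005,0],[0.008,0.01,0.46],1]])

```text
clock: 15.7
eef_pos: [436.8, -298.4, 6.8]
tcp_rot: [3.14, -0.001, -0.117]
contact_force: [-0.1, 0.0, 0.6]
opening: 1.001
grasp_force: 0.0
```

Emit:
step_arm(moves=[[[0,0,0],[0,0,0],-1],[[0,0,0],[0,0,0],-1],[[0,0,0],[0,0,0],-1],[[0,0,0],[0,0,0],-1],[[0,0,0],[0,0,0],-1],[[0,0,0],[0,0,0],-1]], squeeze=45)

```text
clock: 16.3
eef_pos: [438.4, -298.9, 8.6]
tcp_rot: [3.139, -0.004, -0.116]
contact_force: [-1.6, 1.0, 8.1]
opening: 0.222
grasp_force: 44.2
```

Gripped: opening 0.222, 44 N. I'll lift and carry toward the pad, with a tilt on the way so I can identify the arm's kinematics.

Emit:
step_arm(moves=[[[0,0,0],[0,0,-0.2],-1],[[0,0,0],[0,0,-0.4],-1],[[0,0,0],[0,-0.15,-0.55],-1],[[0,0,0],[-0.05,-0.38,-0.55],-1],[[0,0,0],[-0.07,-0.6,-0.55],-1],[[0,0,0],[-0.09,-0.8,-0.55],-1],[[0,0,0],[-0.09,-0.96,-0.55],-1],[[0,0,0],[-0.09,-0.96,-0.55],-1]])

```text
clock: 17.1
eef_pos: [441.8, -102.5, 117.3]
tcp_rot: [3.14, -0.003, -0.113]
contact_force: [-0.2, 0.1, -1.1]
opening: 0.224
grasp_force: 44.9
```

Emit:
step_arm(moves=[[[0.2,0,0],[-0.02,-0.2,0],-1],[[0.4,0,0],[-0.04,-0.42,0],-1],[[0.6,0,0],[-0.06,-0.64,0],-1],[[0.7,0,0],[-0.09,-0.83,0],-1],[[0.7,0,0],[-0.1,-0.98,0],-1],[[0.7,0,0],[-0.1,-0.98,0],-1]])

```text
clock: 17.7
eef_pos: [444.0, 92.6, 116.2]
tcp_rot: [-2.593, -0.002, -0.116]
contact_force: [1.1, -0.8, -0.7]
opening: 0.221
grasp_force: 45.0
```

```bash
cat >> lib.py <<'E'
def fk(q,p):
    h,a1,L1,e,L2,Lt=p; Y=lambda t:R.from_euler("y",t); Z=lambda t:R.from_euler("z",t)
    r1=Z(q[0]); r2=r1*Y(q[1]); r3=r2*Y(q[2]); r6=r3*Z(q[3])*Y(q[4])*Z(q[5]+np.pi/2)
    return np.array([0,0,h])+r1.apply([a1,0,0])+r2.apply([0,0,L1])+r3.apply([e,0,L2])+r6.apply([0,0,Lt]),r6
E
python3 - <<'E'
from lib import *
from rig import telemetry
s=telemetry.sense(); log(s); print(s["clock"],s["eef_pos"],s["tcp_rot"],s["qpos"].round(3),s["contact_force"],s["opening"],s["grasp_force"])
D=[list(map(float,l.split())) for l in open("log.txt")]
D.append([-1.28040704e+00,3.53668716e-01,1.63414323e+00,-2.5e-05,1.15520253e+00,-2.41e-03,180.229,-597.893,195.545,-3.14017,2e-5,.29281])
f=lambda p: np.concatenate([fk(d[:6],p)[0]-d[6:9] for d in D])
r_=least_squares(f,[300,0,450,0,450,250]); print(r_.x.round(1),np.abs(r_.fun).max().round(2),np.linalg.svd(r_.jac)[1].round(3))
for d in D: print(np.abs((rot(d[9:]).inv()*fk(d[:6],r_.x)[1]).as_rotvec()).max().round(4))
E
```

```text
17.7 [444.01010639  92.64003021 116.19768792] [-2.59321516e+00 -1.74708939e-03 -1.15691976e-01] [-0.243  0.256  2.148  0.694  0.943  0.967] [ 1.10928369 -0.75348643 -0.68150871] 0.22100437375470927 45.0172233581543
[ 2.988e+02 -3.000e-01  5.661e+02  5.790e+01  4.950e+02  3.809e+02] 1.5 [4.419 3.178 0.489 0.284 0.224 0.086]
0.0
0.0
0.0
0.0
0.0
```

```bash
cat >> lib.py <<'E'
PAR=[298.8,-.3,566.1,57.9,495.0,380.9]
LO=np.array([-2.63,-.92,.06,-1.3,0,-3.02]); HI=np.array([2.63,2.1,2.66,4.44,2.69,3.02])
def ik(P,r,q0):
    f=lambda q:(lambda X:np.r_[(X[0]-P)/100,(r.inv()*X[1]).as_rotvec()])(fk(q,PAR))
    o=least_squares(f,np.clip(q0,LO+.01,HI-.01),bounds=(LO,HI)); return o.x,np.abs(o.fun).max()
def tool_for(a,u,g,th,sig):
    """tool pose with scriber axis a (unit, to the tip), u: unit perpendicular; grasp point g; tool z = a sin+u cos"""
    z=a*np.sin(th)+u*np.cos(th); x=sig*(a*np.cos(th)-u*np.sin(th)); r=R.from_matrix(np.c_[x,np.cross(z,x),z]); return g+52*z,r
MOULD=[582.4,27.6,-.159]
def mould(L):
    c,s_=np.cos(MOULD[2]),np.sin(MOULD[2]); return np.array([MOULD[0]+c*L[0]-s_*L[1],MOULD[1]+s_*L[0]+c*L[1],L[2]])
SEAM=[(-18,-70,42),(-18,-35,42),(-18,0,42),(18,0,42),(18,35,42),(18,70,42)]
E
python3 - <<'E'
from lib import *
q0=np.array([-.243,.256,2.148,.694,.943,.967]); dn=np.array([0,0,-1.])
mg=lambda q:min((q-LO).min(),(HI-q).min())
res=[]
for th in (20,30):
  for de in (0,10):
    for sig in(1,-1):
      for ph in range(0,360,30):
        h=np.array([np.cos(np.radians(ph)),np.sin(np.radians(ph)),0]); d=np.radians(de)
        a=dn*np.cos(d)-h*np.sin(d); u=h*np.cos(d)+dn*np.sin(d)
        best=None
        for st in (q0,[0,.8,1.8,1.4,1.2,0],[0,.8,1.8,-1.2,1.2,0],[0,.5,2.,0,2.2,0],[0,.8,1.8,1.4,1.2,2],[0,.8,1.8,1.4,1.2,-2]):
          Q=[];e=0;q=np.array(st,float)
          for L in (SEAM[0],SEAM[5]):
            P,r=tool_for(a,u,mould(L)-a*105,np.radians(th),sig); q,er=ik(P,r,q); e=max(e,er); Q.append(q)
          if e<1e-3 and (best is None or min(map(mg,Q))>best[0]): best=(min(map(mg,Q)),Q)
        if best and best[0]>.12: print(th,de,sig,ph,round(best[0],2),best[1][0].round(2),best[1][1].round(2))
for sig in(1,-1):
  for yaw in(.225,.225+np.pi):
    for th in(0,20,30):
      a=np.array([np.cos(yaw),np.sin(yaw),0]); 
      for st in (q0,[.5,.8,1.8,0,1.2,-2],[.5,.8,1.8,0,1.2,2]):
        P,r=tool_for(a,dn,np.array([449,291,16.]),np.radians(th),sig); q,e=ik(P,r,st)
        if e<1e-3: print("pad",sig,round(yaw,2),th,q.round(2));
E
```

```text
20 0 1 30 0.29 [-0.59  0.63  2.37  1.97  1.16  1.71] [-0.17  0.63  2.36  2.4   1.11  1.68]
20 0 1 60 0.58 [-0.65  0.69  2.04  1.31  1.3   1.99] [-0.36  0.68  2.08  1.58  1.19  1.99]
20 0 1 90 0.86 [-0.56  0.8   1.7   0.92  1.59  2.1 ] [-0.34  0.8   1.72  1.1   1.48  2.16]
20 0 1 120 0.8 [-0.41  0.92  1.4   0.63  1.89  2.05] [-0.22  0.94  1.37  0.79  1.82  2.17]
20 0 1 150 0.56 [-0.23  1.01  1.19  0.32  2.12  1.85] [-0.07  1.06  1.07  0.51  2.13  2.02]
20 0 1 180 0.38 [-0.04  1.04  1.13 -0.05  2.19  1.53] [0.1  1.13 0.92 0.13 2.31 1.69]
20 0 1 210 0.43 [ 0.14  0.99  1.24 -0.41  2.07  1.23] [ 0.28  1.11  0.96 -0.3   2.26  1.29]
20 0 1 240 0.59 [ 0.31  0.89  1.48 -0.71  1.82  1.07] [ 0.44  1.01  1.18 -0.63  2.01  1.04]
20 0 1 270 0.29 [ 0.45  0.77  1.79 -1.01  1.51  1.06] [ 0.58  0.88  1.51 -0.91  1.68  0.96]
20 0 -1 30 0.29 [-0.59  0.63  2.37  1.97  1.16 -1.43] [-0.17  0.63  2.36  2.4   1.11 -1.46]
20 0 -1 60 0.58 [-0.65  0.69  2.04  1.31  1.3  -1.15] [-0.36  0.68  2.08  1.58  1.19 -1.16]
20 0 -1 90 0.94 [-0.56  0.8   1.7   0.92  1.59 -1.04] [-0.34  0.8   1.72  1.1   1.48 -0.98]
20 0 -
[... 6211 characters left out ...]
9  2.83]
pad 1 0.23 20 [ 0.66  0.5   2.2  -0.85  0.19  2.83]
pad 1 3.37 0 [ 0.58  0.55  1.97  0.    0.62 -1.22]
pad 1 3.37 20 [ 0.51  0.69  1.73  0.11  1.06 -1.35]
pad 1 3.37 30 [ 0.49  0.78  1.61  0.14  1.26 -1.38]
pad -1 0.23 0 [ 0.58  0.55  1.97  0.    0.62 -1.22]
pad -1 0.23 20 [ 0.66  0.5   2.2  -0.85  0.19 -0.31]
pad -1 0.23 30 [0.72 0.52 2.3  4.17 0.28 1.  ]
pad -1 0.23 30 [0.72 0.52 2.3  4.17 0.28 1.  ]
pad -1 3.37 0 [ 0.58  0.55  1.97 -0.    0.62  1.92]
pad -1 3.37 0 [0.58 0.55 1.97 0.   0.62 1.92]
pad -1 3.37 20 [0.51 0.69 1.73 0.11 1.06 1.79]
pad -1 3.37 20 [0.51 0.69 1.73 0.11 1.06 1.79]
pad -1 3.37 30 [0.49 0.78 1.61 0.14 1.26 1.76]
pad -1 3.37 30 [0.49 0.78 1.61 0.14 1.26 1.76]
```

Run:
```python
from lib import *
from rig import telemetry
s=telemetry.sense(); print(move(s,[425,285.6,60],[np.pi,0,.225]))
q0=np.array([.58,.55,1.97,0,.62,1.92]); dn=np.array([0,0,-1.])
for ph in (60,75,90):
  for de in(10,15):
    h=np.array([np.cos(np.radians(ph)),np.sin(np.radians(ph)),0]); d=np.radians(de); a=dn*np.cos(d)-h*np.sin(d); u=h*np.cos(d)+dn*np.sin(d); q=q0
    for L in (SEAM[0],SEAM[5]):
        P,r=tool_for(a,u,mould(L)-a*120,0,1); q,e=ik(P,r,q); print(ph,de,q.round(2),round(e,4),P.round(0))
```

```text
(array([-0.691, -0.121, -0.422]), array([-0.206, -0.662,  0.733]))
60 10 [-0.64  0.77  2.04  1.4   1.44  1.9 ] 0.0 [590.  24. 151.]
60 10 [-0.35  0.77  2.06  1.68  1.35  1.89] 0.0 [647. 156. 151.]
60 15 [-0.61  0.72  2.05  1.39  1.36  1.95] 0.0 [594.  32. 144.]
60 15 [-0.32  0.71  2.06  1.67  1.25  1.95] 0.0 [652. 164. 144.]
75 10 [-0.61  0.82  1.87  1.18  1.56  2.  ] 0.0 [572.  31. 151.]
75 10 [-0.36  0.81  1.89  1.41  1.45  2.01] 0.0 [630. 163. 151.]
75 15 [-0.58  0.77  1.89  1.17  1.49  2.04] 0.0 [575.  40. 144.]
75 15 [-0.33  0.76  1.9   1.39  1.37  2.06] 0.0 [632. 172. 144.]
90 10 [-0.55  0.87  1.7   1.01  1.71  2.05] 0.0 [554.  33. 151.]
90 10 [-0.33  0.86  1.71  1.2   1.59  2.1 ] 0.0 [611. 166. 151.]
90 15 [-0.53  0.82  1.73  0.99  1.63  2.08] 0.0 [554.  43. 144.]
90 15 [-0.31  0.82  1.73  1.17  1.52  2.13] 0.0 [611. 175. 144.]
```

Emit:
step_arm(moves=[[[-0.15,-0.03,-0.1],[-0.05,-0.16,0.1],-1],[[-0.3,-0.06,-0.2],[-0.1,-0.32,0.25],-1],[[-0.45,-0.08,-0.3],[-0.15,-0.5,0.45],-1],[[-0.6,-0.1,-0.38],[-0.19,-0.62,0.65],-1],[[-0.691,-0.121,-0.422],[-0.206,-0.662,0.733],-1],[[-0.691,-0.121,-0.422],[-0.206,-0.662,0.733],-1],[[-0.691,-0.121,-0.422],[-0.206,-0.662,0.733],-1]])

```text
clock: 18.4
eef_pos: [426.2, 287.3, 59.7]
tcp_rot: [3.139, -0.002, 0.23]
contact_force: [0.0, -0.8, -2.1]
opening: 0.226
grasp_force: 45.1
```

Run:
```python
from lib import *
from rig import telemetry,imaging
s=telemetry.sense(); log(s); print(s["clock"],s["eef_pos"],s["tcp_rot"],s["contact_force"],s["opening"])
w=imaging.calibration("wrist"); i=imaging.grab_frame("wrist"); cv2.imwrite("pics/w8.png",i[:,:,::-1])
for c in("wrist","scene","side"):
    if c!="wrist": imaging.grab_frame(c)
    k=imaging.calibration(c)
    for n in("pad","tip","scriber"):
        for d in imaging.mark_of(c,n)[:2]: print(c,n,np.round(d["xy"],1).tolist(),round(d["conf"],2),plane(k,d["xy"],dict(scriber=94,tip=104,pad=3)[n]).round(1))
P=s["eef_pos"]; ax=np.array([np.cos(.225),np.sin(.225),0])
print("exp tip",proj(w,[P+[0,0,44]+104*ax]).round(1))
print(move(s,[425,285.6,-20],[np.pi,0,.225]))
```

```text
18.4 [426.21511498 287.27078315  59.67084087] [ 3.13899982e+00 -1.75055676e-03  2.30418923e-01] [ 0.01893358 -0.81627299 -2.07803152] 0.22575510141921679
wrist tip [279.9, 43.9] 0.8 [527.3 310.1 104. ]
wrist scriber [280.8, 273.2] 0.97 [425.2 286.   94. ]
scene pad [401.9, 236.7] 0.88 [451.  287.6   3. ]
scene tip [416.1, 228.6] 0.6 [527.3 312.2 104. ]
scene tip [222.6, 201.0] 0.49 [ 525.6 -308.3  104. ]
scene scriber [193.5, 201.0] 0.6 [ 535.2 -410.7   94. ]
scene scriber [404.3, 212.0] 0.54 [436.4 279.7  94. ]
side pad [216.2, 171.2] 0.85 [440.2 306.3   3. ]
side pad [322.1, 231.4] 0.31 [754.7 -55.1   3. ]
side tip [236.2, 148.9] 0.54 [517.4 290.9 104. ]
side scriber [211.7, 154.3] 0.76 [430.9 283.1  94. ]
side scriber [213.0, 377.1] 0.67 [ 402.1 -532.1   94. ]
exp tip [[284.4  44.8]]
(array([ 0.003, -0.002,  0.007]), array([-0.009,  0.006,  0.398]))
```

Emit:
step_arm(moves=[[[0,0,0],[-0.005,0.005,0.15],-1],[[0,0,0],[-0.005,0.005,0.3],-1],[[0,0,0],[-0.005,0.005,0.38],-1],[[0,0,0],[-0.005,0.005,0.4],-1],[[0,0,0],[-0.005,0.005,0.41],-1],[[0,0,0],[-0.005,0.005,0.42],-1]])

```text
clock: 19.6
eef_pos: [426.2, 283.4, -23.1]
tcp_rot: [3.141, -0.002, 0.224]
contact_force: [-0.1, -0.0, -1.0]
opening: 0.222
grasp_force: 45.0
```

Emit:
step_arm(moves=[[[0,0,0],[0,0,0.003],-1],[[0,0,0],[0,0,0.006],-1],[[0,0,0],[0,0,0.009],-1]])

```text
clock: 19.9
eef_pos: [425.9, 283.2, -25.0]
tcp_rot: [3.141, -0.002, 0.224]
contact_force: [0.2, -0.6, -1.5]
opening: 0.224
grasp_force: 45.0
```

Emit:
step_arm(moves=[[[0,0,0],[0,0,0.004],-1],[[0,0,0],[0,0,0.008],-1],[[0,0,0],[0,0,0.012],-1]])

```text
clock: 20.2
eef_pos: [425.6, 283.1, -27.5]
tcp_rot: [3.14, -0.001, 0.224]
contact_force: [-5.3, -2.8, 20.4]
opening: 0.219
grasp_force: 47.9
```

Emit:
step_arm(moves=[[[0,0,0],[0,0,0.002],-1],[[0,0,0],[0,0,0.004],-1]])

```text
clock: 20.4
eef_pos: [425.6, 283.1, -27.5]
tcp_rot: [3.14, -0.001, 0.224]
contact_force: [-5.8, -3.9, 26.2]
opening: 0.224
grasp_force: 48.7
```

Emit:
step_arm(moves=[[[0,0,0],[0,0,-0.005],-1],[[0,0,0],[0,0,-0.005],1],[[0,0,0],[0,0,-0.005],1],[[0,0,0],[0,0,-0.005],1],[[0,0,0],[0,0,-0.005],1],[[0,0,0],[0,0,-0.1],1],[[0,0,0],[0,0,-0.3],1],[[0,0,0],[-0.05,0,-0.35],1]])

```text
clock: 21.2
eef_pos: [418.3, 282.4, 44.2]
tcp_rot: [-3.141, -0.006, 0.224]
contact_force: [0.1, 0.1, -0.4]
opening: 1.001
grasp_force: 0.0
```

Run:
```python
from lib import *
from rig import telemetry,imaging
s=telemetry.sense(); print(s["clock"],s["eef_pos"],s["tcp_rot"],s["opening"])
w=imaging.calibration("wrist"); i=imaging.grab_frame("wrist"); cv2.imwrite("pics/w9.png",i[:,:,::-1])
for n in("tip","scriber"):
    for d in imaging.mark_of("wrist",n)[:2]: print(n,np.round(d["xy"],1).tolist(),round(d["conf"],2),plane(w,d["xy"],dict(scriber=6,tip=16)[n]).round(1))
R_,G,B=[i[...,k].astype(int) for k in range(3)]
m=((R_>1.5*G)&(R_<110)&(R_>25)).astype(np.uint8); m[:,:230]=0; m[:,330:]=0
n,l,st,c=cv2.connectedComponentsWithStats(m)
for k in 1+np.argsort(-st[1:,4])[:2]:
    p=np.argwhere(l==k)[:,::-1].astype(np.float32); print(st[k],c[k].round(1),cv2.minAreaRect(p),plane(w,c[k],26).round(1))
print(move(s,[425.6,283.1,-26.5],[np.pi,0,.224]))
```

```text
21.2 [418.30505385 282.39994083  44.2251254 ] [-3.14093796 -0.00635908  0.22387145] 1.0007594200232182
tip [281.4, 60.5] 0.69 [527.  307.5  16. ]
scriber [281.0, 220.2] 0.78 [423.6 284.2   6. ]
[ 267  146   31  152 4284] [282.4 219.9] ((282.0, 221.5), (151.0, 30.0), 90.0) [430.2 284.7  26. ]
(array([-0.001, -0.008, -0.   ]), array([0.034, 0.005, 0.354]))
```

The scriber lies flat on the pad, its origin at about (424, 284) and tip at (527, 307.5). Now I'll retake it 15 mm behind the middle.

Emit:
step_arm(moves=[[[0,-0.008,0],[-0.044,0,0.15],1],[[0,-0.008,0],[-0.044,0,0.3],1],[[0,-0.008,0],[-0.044,0,0.35],1],[[0,-0.008,0],[-0.044,0,0.35],1],[[0,-0.008,0],[-0.044,0,0.35],-1],[[0,-0.008,0],[-0.044,0,0.35],-1],[[0,-0.008,0],[-0.044,0,0.35],-1],[[0,-0.008,0],[-0.044,0,0.35],-1]], squeeze=100)

```text
clock: 22.15
eef_pos: [407.8, 279.2, -28.0]
tcp_rot: [3.141, 0.004, 0.224]
contact_force: [-0.1, -0.1, -0.9]
opening: 0.331
grasp_force: 0.0
```

Emit:
step_arm(moves=[[[0,0,0],[0,0,0],-1],[[0,0,0],[0,0,0],-1],[[0,0,0],[0,0,0],-1]])

```text
clock: 22.45
eef_pos: [407.6, 279.0, -27.8]
tcp_rot: [3.141, 0.004, 0.224]
contact_force: [-2.1, -1.5, 10.5]
opening: 0.208
grasp_force: 98.7
```

```bash
cat >> lib.py <<'E'
def trace_pose(tip,ph=75,de=12,lg=120,back=43):
    dn=np.array([0,0,-1.]); h=np.array([np.cos(np.radians(ph)),np.sin(np.radians(ph)),0]); d=np.radians(de)
    a=dn*np.cos(d)-h*np.sin(d); z=h*np.cos(d)+dn*np.sin(d); x=a
    return np.array(tip)-a*lg+back*z, R.from_matrix(np.c_[x,np.cross(z,x),z])
def mv(P,r,P2,r2): return ((r.inv()*r2).as_rotvec()/np.radians(45)).round(3).tolist(), (r.inv().apply(P2-P)/200).round(3).tolist()
E
python3 - <<'E'
from lib import *
from rig import telemetry
s=telemetry.sense(); log(s); print(s["clock"],s["eef_pos"],s["tcp_rot"],s["contact_force"],s["opening"],s["grasp_force"])
P,r=s["eef_pos"],rot(s["tcp_rot"])
up=P+[0,0,180.]
P1,r1=trace_pose(mould((-18,-70,42+90)))
print("tot",mv(P,r,P1,r1),P1,r1.as_euler("xyz"))
# waypoint: up, then rotate in steps of <=45deg
from scipy.spatial.transform import Slerp
sl=Slerp([0,1],R.concatenate([r,r1])); ang=np.degrees((r.inv()*r1).magnitude()); print("angle",ang)
cur=(up,r); q,_=ik(up,r,s["qpos"])
for t in (.25,.5,.75,1):
    nx=(up+(P1-up)*t,sl(t)); q,e=ik(*nx,q); a=nx[1].apply([1,0,0]); z=nx[1].apply([0,0,1]); G=nx[0]-43*z; tip=G+120*a; print(t,mv(*cur,*nx),"q",q.round(2),round(e,4),"tip",tip.round(0),"tcp",nx[0].round(0)); cur=nx
E
```

```text
22.45 [407.63882032 279.04385169 -27.76547238] [3.14066791 0.0040005  0.22420905] [-2.08983103 -1.52545009 10.4511654 ] 0.20766000345338792 98.65789532661438
tot ([1.74, -1.044, 2.138], [0.509, 1.416, -1.342]) [570.88728651  26.05937652 240.43750938] [ 3.14159265  1.36135682 -1.83259571]
angle 132.64947777931923
0.25 ([0.435, -0.261, 0.535], [0.128, 0.354, -0.11]) q [0.17 0.27 1.88 0.4  1.18 1.76] 0.0 tip [571. 183. 182.] tcp [448. 216. 174.]
0.5 ([0.435, -0.261, 0.535], [0.214, 0.217, -0.247]) q [-0.17  0.41  1.82  0.67  1.4   1.77] 0.0 tip [584.  77. 157.] tcp [489. 153. 196.]
0.75 ([0.435, -0.261, 0.535], [0.205, 0.025, -0.333]) q [-0.43  0.55  1.81  0.91  1.55  1.93] 0.0 tip [573.   2. 136.] tcp [530.  89. 218.]
1 ([0.435, -0.261, 0.535], [0.104, -0.161, -0.342]) q [-0.61  0.64  1.88  1.17  1.6   2.16] 0.0 tip [554. -39. 132.] tcp [571.  26. 240.]
```

Firm grip, 99 N. I'll lift, then swing in four parts to the upright pose above the start of the groove.

Emit:
step_arm(moves=[[[0,0,0],[0,0,-0.05],-1],[[0,0,0],[0,0,-0.25],-1],[[0,0,0],[0,0,-0.5],-1],[[0,0,0],[0,0,-0.74],-1],[[0,0,0],[0,0,-0.9],-1],[[0,0,0],[0,0,-0.9],-1]])

```text
clock: 23.05
eef_pos: [410.6, 281.0, 156.5]
tcp_rot: [-3.14, -0.003, 0.224]
contact_force: [0.8, -0.1, -0.6]
opening: 0.209
grasp_force: 98.1
```

Emit:
step_arm(moves=[[[0.109,-0.065,0.134],[0.032,0.088,-0.028],-1],[[0.218,-0.13,0.268],[0.064,0.177,-0.055],-1],[[0.326,-0.196,0.4],[0.096,0.265,-0.083],-1],[[0.435,-0.261,0.535],[0.128,0.354,-0.11],-1],[[0.435,-0.261,0.535],[0.128,0.354,-0.11],-1]])

```text
clock: 23.55
eef_pos: [450.5, 212.4, 172.1]
tcp_rot: [-2.849, 0.274, -0.171]
contact_force: [-0.1, -0.1, -1.8]
opening: 0.208
grasp_force: 98.4
```

Emit:
step_arm(moves=[[[0.109,-0.065,0.134],[0.054,0.054,-0.062],-1],[[0.218,-0.13,0.268],[0.107,0.108,-0.123],-1],[[0.326,-0.196,0.4],[0.16,0.163,-0.185],-1],[[0.435,-0.261,0.535],[0.214,0.217,-0.247],-1],[[0.435,-0.261,0.535],[0.214,0.217,-0.247],-1]])

```text
clock: 24.05
eef_pos: [489.8, 150.3, 193.3]
tcp_rot: [-2.655, 0.627, -0.511]
contact_force: [0.4, -0.1, -1.8]
opening: 0.207
grasp_force: 98.6
```

Emit:
step_arm(moves=[[[0.109,-0.065,0.134],[0.051,0.006,-0.083],-1],[[0.218,-0.13,0.268],[0.103,0.012,-0.166],-1],[[0.326,-0.196,0.4],[0.154,0.019,-0.25],-1],[[0.435,-0.261,0.535],[0.205,0.025,-0.333],-1],[[0.435,-0.261,0.535],[0.205,0.025,-0.333],-1]])

```text
clock: 24.55
eef_pos: [529.7, 88.6, 215.3]
tcp_rot: [-2.596, 1.017, -0.893]
contact_force: [-0.7, -0.5, -2.4]
opening: 0.206
grasp_force: 98.6
```

Emit:
step_arm(moves=[[[0.109,-0.065,0.134],[0.026,-0.04,-0.085],-1],[[0.218,-0.13,0.268],[0.052,-0.08,-0.171],-1],[[0.326,-0.196,0.4],[0.078,-0.12,-0.257],-1],[[0.435,-0.261,0.535],[0.104,-0.161,-0.342],-1],[[0.435,-0.261,0.535],[0.104,-0.161,-0.342],-1],[[0.435,-0.261,0.535],[0.104,-0.161,-0.342],-1]])

```text
clock: 25.15
eef_pos: [570.5, 27.7, 238.9]
tcp_rot: [-3.139, 1.358, -1.826]
contact_force: [0.1, 0.4, -0.4]
opening: 0.206
grasp_force: 98.6
```

Run:
```python
from lib import *
from rig import telemetry,imaging
import pickle
s=telemetry.sense(); log(s); print(s["clock"],s["eef_pos"],s["tcp_rot"],s["qpos"].round(2),s["contact_force"],s["opening"],s["grasp_force"])
r=rot(s["tcp_rot"]); a,z=r.apply([1,0,0]),r.apply([0,0,1]); T=s["eef_pos"]-43.8*z+122*a; print("tip by telemetry",T,"tilt",np.degrees(np.arccos(-a[2])))
obs=[]
for c in("wrist","scene","side"):
    k=imaging.calibration(c); i=imaging.grab_frame(c); cv2.imwrite(f"pics/{c}10.png",i[:,:,::-1]); pickle.dump((s,k),open(f"{c}10.pkl","wb"))
    print(c,"pred tip",proj(k,[T]).round(1),[(np.round(d["xy"],1).tolist(),round(d["conf"],2)) for d in imaging.mark_of(c,"tip")])
P1,r1=trace_pose(mould((-18,-70,42+90)),lg=122,back=43.8); print(mv(s["eef_pos"],r,P1,r1))
```

```text
25.15 [570.54084447  27.71836105 238.86563411] [-3.13861003  1.35816204 -1.82624831] [-0.61  0.63  1.88  1.17  1.6   2.16] [ 0.07744497  0.37225315 -0.37341518] 0.20599896263392717 98.61152172088623
tip by telemetry [553.09059078 -38.58351485 128.85658949] tilt 12.183047184147643
wrist pred tip [[280.4 -12. ]] []
scene pred tip [[300.3 211. ]] [([220.8, 200.8], 0.77), ([302.4, 212.8], 0.58), ([309.1, 234.1], 0.26)]
side pred tip [[257.2 203.4]] [([209.2, 337.1], 0.9)]
([0.004, -0.004, 0.002], [-0.016, -0.004, -0.005])
```

Emit:
step_arm(moves=[[[0.004,-0.004,0.002],[0.12,-0.004,0.024],-1],[[0.004,-0.004,0.002],[0.24,-0.004,0.05],-1],[[0.004,-0.004,0.002],[0.32,-0.004,0.066],-1],[[0.004,-0.004,0.002],[0.347,-0.004,0.072],-1],[[0.004,-0.004,0.002],[0.347,-0.004,0.072],-1],[[0.004,-0.004,0.002],[0.347,-0.004,0.072],-1]])

```text
clock: 26.05
eef_pos: [572.1, 25.6, 169.1]
tcp_rot: [3.134, 1.364, -1.844]
contact_force: [-0.3, 0.1, -1.1]
opening: 0.201
grasp_force: 98.6
```

```bash
cat >> lib.py <<'E'
def tipnow(s,lg=122,back=43.8):
    r=rot(s["tcp_rot"]); return s["eef_pos"]+r.apply([lg,0,-back])
def inmould(P):
    c,s_=np.cos(MOULD[2]),np.sin(MOULD[2]); d=np.array(P)-[*MOULD[:2],0]; return np.array([c*d[0]+s_*d[1],-s_*d[0]+c*d[1],d[2]])
E
python3 - <<'E'
from lib import *
from rig import telemetry,imaging
s=telemetry.sense(); T=tipnow(s); print(s["clock"],s["tcp_rot"],"tip",T,"mould frame",inmould(T),s["contact_force"])
P=mould((-18,-70,42))
X=[]
for c,(sx,sy) in (("scene",(60,45)),("side",(60,45))):
    k=imaging.calibration(c); i=imaging.grab_frame(c)[:,:,::-1]; cv2.imwrite(f"pics/{c}11.png",i); p=proj(k,[P])[0].astype(int); print(c,"seam0 px",proj(k,[P]).round(1),"tip px",proj(k,[T]).round(1),"crop0",p-[25,40])
    X.append(cv2.resize(i[p[1]-40:p[1]+20,p[0]-25:p[0]+25],(400,480),interpolation=cv2.INTER_CUBIC))
cv2.imwrite("pics/tip11.png",np.hstack(X))
print("down 10mm:",(rot(s["tcp_rot"]).inv().apply([0,0,-10])/200).round(4), "to seam0 xy",(rot(s["tcp_rot"]).inv().apply(np.r_[(P-T)[:2],0])/200).round(4))
E
```

```text
26.05 [ 3.13393097  1.36386394 -1.84435316] tip [554.08390164 -39.88308887  58.68767716] mould frame [-17.27426397 -71.1151778   58.68767716] [-0.31199039  0.09019965 -1.10678037]
scene seam0 px [[299.7 232.5]] tip px [[299.4 228.6]] crop0 [274 192]
side seam0 px [[257.8 224.9]] tip px [[257.9 221.2]] crop0 [232 184]
down 10mm: [ 0.0489 -0.0001  0.0103] to seam0 xy [-0.0011  0.0042  0.005 ]
```

View pics/tip11.png

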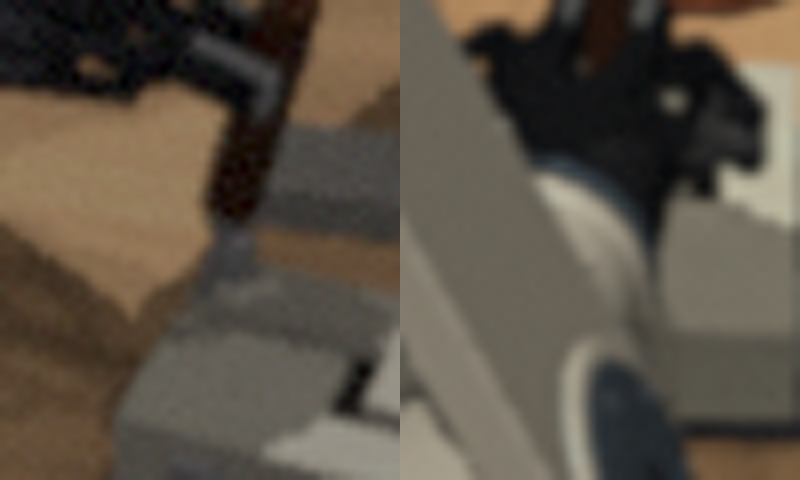

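The crop shows the dark handle and steel shank going down to about (203,290) in the left crop, which matches the predicted tip just above seam0. The side view is hidden by the arm. I'll lower slowly into the groove.

Emit:
step_arm(moves=[[[0,0,0],[0.009,0.004,0.007],-1],[[0,0,0],[0.019,0.004,0.009],-1],[[0,0,0],[0.028,0.004,0.011],-1],[[0,0,0],[0.037,0.004,0.013],-1],[[0,0,0],[0.046,0.004,0.015],-1],[[0,0,0],[0.052,0.004,0.016],-1],[[0,0,0],[0.052,0.004,0.016],-1]])

```text
clock: 26.85
eef_pos: [571.3, 26.9, 157.3]
tcp_rot: [3.129, 1.364, -1.849]
contact_force: [0.4, -0.5, -0.6]
opening: 0.206
grasp_force: 98.6
```

Emit:
step_arm(moves=[[[0,0,0],[0.005,0,0.001],-1],[[0,0,0],[0.01,0,0.002],-1],[[0,0,0],[0.013,0,0.003],-1],[[0,0,0],[0.013,0,0.003],-1]])

```text
clock: 27.25
eef_pos: [571.3, 26.9, 154.8]
tcp_rot: [3.13, 1.364, -1.848]
contact_force: [0.2, 0.3, -1.3]
opening: 0.206
grasp_force: 98.6
```

Run:
```python
from lib import *
from rig import telemetry
s=telemetry.sense(); T=tipnow(s); print(s["clock"],s["tcp_rot"],"tip",T,"mould frame",inmould(T),s["contact_force"])
```

```text
27.25 [ 3.12995881  1.36361085 -1.84834521] tip [553.15179639 -38.56170718  44.46510468] mould frame [-18.4038273  -69.95804494  44.46510468] [ 0.21073007  0.27875007 -1.27476694]
```

Emit:
step_arm(moves=[[[0,0,0],[0.004,0,0.001],-1],[[0,0,0],[0.008,0,0.002],-1],[[0,0,0],[0.008,0,0.002],-1]])

```text
clock: 27.55
eef_pos: [571.3, 27.0, 153.1]
tcp_rot: [3.13, 1.364, -1.849]
contact_force: [0.2, 0.7, -1.3]
opening: 0.208
grasp_force: 98.6
```

Emit:
step_arm(moves=[[[0,0,0],[0.003,0,0.001],-1],[[0,0,0],[0.003,0,0.001],-1]])

```text
clock: 27.75
eef_pos: [571.3, 27.0, 152.5]
tcp_rot: [3.13, 1.364, -1.848]
contact_force: [0.3, -0.9, -1.7]
opening: 0.205
grasp_force: 98.6
```

Emit:
step_arm(moves=[[[0,0,0],[0.002,0,0.0005],-1],[[0,0,0],[0.002,0,0.0005],-1]])

```text
clock: 27.95
eef_pos: [571.3, 27.0, 152.2]
tcp_rot: [3.131, 1.364, -1.848]
contact_force: [0.0, -0.5, -1.4]
opening: 0.214
grasp_force: 98.6
```

Emit:
step_arm(moves=[[[0,0,0],[0.0025,0,0.0005],-1],[[0,0,0],[0.0025,0,0.0005],-1]])

```text
clock: 28.15
eef_pos: [571.4, 27.0, 151.8]
tcp_rot: [3.131, 1.364, -1.848]
contact_force: [0.4, -0.1, -0.3]
opening: 0.212
grasp_force: 98.6
```

Emit:
step_arm(moves=[[[0,0,0],[0.0025,0,0.0005],-1],[[0,0,0],[0.0025,0,0.0005],-1]])

```text
clock: 28.35
eef_pos: [571.4, 27.1, 151.5]
tcp_rot: [3.131, 1.364, -1.847]
contact_force: [-0.4, -0.3, 1.2]
opening: 0.21
grasp_force: 98.7
```

Emit:
step_arm(moves=[[[0,0,0],[0.0025,0,0.0005],-1],[[0,0,0],[0.0025,0,0.0005],-1]])

```text
clock: 28.55
eef_pos: [571.4, 27.1, 151.3]
tcp_rot: [3.132, 1.365, -1.846]
contact_force: [0.3, -0.2, 4.4]
opening: 0.207
grasp_force: 98.7
```

Floor contact at TCP z=151.3, about 5 N. Before tracing, I'll check offline how well the mould's y is known and work out the shift directions.

Run:
```python
from lib import *
from rig import telemetry
import pickle
for f in("w1","w5"):
    s,w=pickle.load(open(f+".pkl","rb")); g=cv2.GaussianBlur(cv2.cvtColor(cv2.imread(f"pics/{f}.png"),cv2.COLOR_BGR2GRAY).astype(np.float32),(0,0),.7)
    for sgn in(-1,1):
        t=np.arange(-9,14,1.); L=[]
        for d in t:
            p=proj(w,[mould((x,sgn*(80+d),52)) for x in (-2,5,35,42,48) ]).astype(np.float32) if sgn<0 else proj(w,[mould((x,sgn*(80+d),52)) for x in(-48,-40,-30,-10,0)]).astype(np.float32)
            L.append(cv2.remap(g,p[:,0].reshape(-1,1),p[:,1].reshape(-1,1),1).mean())
        print(f,sgn,dict(zip(t.astype(int).tolist(),np.round(L).astype(int).tolist())))
s=telemetry.sense(); r=rot(s["tcp_rot"]); T=tipnow(s,121.2); print(s["eef_pos"],s["tcp_rot"],"tip",inmould(T),s["contact_force"])
c,si=np.cos(MOULD[2]),np.sin(MOULD[2])
for n,v in (("y+24",[-si*24,c*24,0]),("x+24",[c*24,si*24,0]),("down1",[0,0,-1])): print(n,(r.inv().apply(v)/200).round(4))
P1,r1=trace_pose(mould((-18,-70,42)),lg=121.2,back=43.8); print("ori err",(r.inv()*r1).as_rotvec().round(4))
```

```text
w1 -1 {-9: 200, -8: 200, -7: 200, -6: 199, -5: 199, -4: 199, -3: 198, -2: 195, -1: 188, 0: 179, 1: 169, 2: 161, 3: 157, 4: 156, 5: 157, 6: 159, 7: 161, 8: 163, 9: 164, 10: 164, 11: 164, 12: 164, 13: 164}
w1 1 {-9: 159, -8: 159, -7: 160, -6: 160, -5: 160, -4: 159, -3: 156, -2: 148, -1: 136, 0: 121, 1: 110, 2: 105, 3: 106, 4: 109, 5: 112, 6: 114, 7: 116, 8: 117, 9: 117, 10: 117, 11: 116, 12: 115, 13: 115}
w5 -1 {-9: 149, -8: 149, -7: 149, -6: 149, -5: 150, -4: 160, -3: 185, -2: 207, -1: 212, 0: 202, 1: 189, 2: 182, 3: 181, 4: 181, 5: 181, 6: 181, 7: 181, 8: 181, 9: 181, 10: 180, 11: 180, 12: 180, 13: 180}
w5 1 {-9: 203, -8: 203, -7: 203, -6: 202, -5: 202, -4: 202, -3: 204, -2: 204, -1: 202, 0: 189, 1: 175, 2: 173, 3: 172, 4: 172, 5: 171, 6: 171, 7: 171, 8: 171, 9: 171, 10: 171, 11: 171, 12: 171, 13: 147}
[571.41841537  27.10153982 151.30630683] [ 3.13215409  1.36469691 -1.84615963] tip [-18.2105362  -69.4951605   41.63429557] [ 0.26309383 -0.17995359  4.37650184]
y+24 [-0.0244  0.0128  0.1168]
x+24 [-0.0029 -0.1193  0.0125]
down1 [ 0.0049 -0.      0.001 ]
ori err [-0.0038  0.0034 -0.0028]
```

Both wrist views agree on the mould's y to within about 0.4 mm, so I'll start the trace at about 3 cm/s.

Emit:
step_arm(moves=[[[0,0,0],[-0.0025,0.0013,0.012],-1],[[0,0,0],[-0.0055,0.0029,0.0265],-1],[[0,0,0],[-0.0086,0.0045,0.041],-1],[[0,0,0],[-0.0116,0.0061,0.0556],-1],[[0,0,0],[-0.0147,0.0077,0.0702],-1],[[0,0,0],[-0.0177,0.0093,0.0848],-1],[[0,0,0],[-0.0208,0.0109,0.0995],-1],[[0,0,0],[-0.0244,0.0128,0.1168],-1]])

```text
clock: 29.35
eef_pos: [575.7, 50.2, 150.7]
tcp_rot: [3.137, 1.363, -1.843]
contact_force: [-1.3, -6.4, 4.9]
opening: 0.209
grasp_force: 99.5
```

```bash
cat > st.py <<'E'
from lib import *
from rig import telemetry
s=telemetry.sense(); r=rot(s["tcp_rot"]); T=tipnow(s,121.2); print(s["clock"],s["eef_pos"].round(1),"tip",inmould(T).round(2),"F",s["contact_force"].round(1),s["tcp_rot"].round(4),s["opening"].round(3))
c,si=np.cos(MOULD[2]),np.sin(MOULD[2])
for n,v in (("y+20",[-si*20,c*20,0]),("x+20",[c*20,si*20,0]),("down1",[0,0,-1])): print(n,(r.inv().apply(v)/200).round(4))
E
python3 st.py
```

```text
Traceback (most recent call last):
  File "st.py", line 3, in <module>
    s=telemetry.sense(); r=rot(s["tcp_rot"]); T=tipnow(s,121.2); print(s["clock"],s["eef_pos"].round(1),"tip",inmould(T).round(2),"F",s["contact_force"].round(1),s["tcp_rot"].round(4),s["opening"].round(3))
                                                                                                                                                                                        ^^^^^^^^^^^^^^^^^^
AttributeError: 'float' object has no attribute 'round'
```

```bash
sed -i 's/,s\["opening"\].round(3)//' st.py; python3 st.py
```

```text
29.35 [575.7  50.2 150.7] tip [-17.59 -46.2   41.15] F [-1.3 -6.4  4.9] [ 3.137   1.3626 -1.8425]
y+20 [-0.0205  0.0108  0.0973]
x+20 [-0.0023 -0.0994  0.0105]
down1 [ 0.0049 -0.      0.001 ]
```

Emit:
step_arm(moves=[[[0,0,0],[-0.0045,0.0025,0.0145],-1],[[0,0,0],[-0.0076,0.004,0.029],-1],[[0,0,0],[-0.0107,0.0058,0.0435],-1],[[0,0,0],[-0.0138,0.0075,0.058],-1],[[0,0,0],[-0.0169,0.009,0.0725],-1],[[0,0,0],[-0.02,0.0108,0.087],-1],[[0,0,0],[-0.023,0.0128,0.102],-1],[[0,0,0],[-0.026,0.015,0.1168],-1]])

```text
clock: 30.15
eef_pos: [578.6, 74.9, 151.0]
tcp_rot: [3.131, 1.364, -1.848]
contact_force: [-1.3, -4.6, 3.6]
opening: 0.203
grasp_force: 99.5
```

```bash
python3 st.py
```

```text
30.15 [578.6  74.9 151. ] tip [-18.76 -21.33  41.37] F [-1.3 -4.6  3.6] [ 3.1306  1.3636 -1.8478]
y+20 [-0.0204  0.0107  0.0973]
x+20 [-0.0024 -0.0994  0.0104]
down1 [ 0.0049 -0.      0.001 ]
```

Emit:
step_arm(moves=[[[0,0,0],[-0.003,0.001,0.0148],-1],[[0,0,0],[-0.006,0.002,0.0296],-1],[[0,0,0],[-0.0093,0.0033,0.0444],-1],[[0,0,0],[-0.0124,0.0046,0.0592],-1],[[0,0,0],[-0.0155,0.006,0.074],-1],[[0,0,0],[-0.0186,0.0072,0.0888],-1],[[0,0,0],[-0.0217,0.0084,0.1036],-1],[[0,0,0],[-0.0217,0.0084,0.1036],-1]])

```text
clock: 30.95
eef_pos: [582.4, 96.1, 151.2]
tcp_rot: [3.13, 1.364, -1.848]
contact_force: [0.1, -1.3, 4.1]
opening: 0.209
grasp_force: 98.9
```

```bash
python3 st.py
```

```text
30.95 [582.4  96.1 151.2] tip [-18.3    0.29  41.56] F [ 0.1 -1.3  4.1] [ 3.1297  1.3643 -1.8481]
y+20 [-0.0204  0.0106  0.0973]
x+20 [-0.0024 -0.0994  0.0104]
down1 [ 0.0049 -0.      0.001 ]
```

Emit:
step_arm(moves=[[[0,0,0],[-0.0004,-0.0149,0],-1],[[0,0,0],[-0.0007,-0.0298,0.0016],-1],[[0,0,0],[-0.0011,-0.0447,0.0032],-1],[[0,0,0],[-0.0014,-0.0596,0.0047],-1],[[0,0,0],[-0.0018,-0.0745,0.0063],-1],[[0,0,0],[-0.0022,-0.0895,0.0079],-1],[[0,0,0],[-0.0025,-0.1044,0.0095],-1],[[0,0,0],[-0.0029,-0.1193,0.011],-1]])

```text
clock: 31.75
eef_pos: [604.6, 92.3, 151.1]
tcp_rot: [3.115, 1.365, -1.861]
contact_force: [-6.9, 0.0, 5.7]
opening: 0.21
grasp_force: 99.1
```

```bash
python3 st.py
```

```text
31.75 [604.6  92.3 151.1] tip [ 4.01  0.23 41.43] F [-6.9  0.   5.7] [ 3.1145  1.365  -1.8609]
y+20 [-0.0203  0.0104  0.0974]
x+20 [-0.0027 -0.0995  0.0101]
down1 [ 0.0049 -0.      0.001 ]
```

Emit:
step_arm(moves=[[[0,0,0],[-0.0013,-0.0145,0.001],-1],[[0,0,0],[-0.0017,-0.029,0.0023],-1],[[0,0,0],[-0.0021,-0.0435,0.0037],-1],[[0,0,0],[-0.0025,-0.058,0.005],-1],[[0,0,0],[-0.0029,-0.07,0.006],-1],[[0,0,0],[-0.0029,-0.07,0.006],-1]])

```text
clock: 32.35
eef_pos: [619.9, 89.2, 151.3]
tcp_rot: [3.128, 1.364, -1.85]
contact_force: [-2.2, 1.7, 3.4]
opening: 0.204
grasp_force: 98.7
```

```bash
python3 st.py
```

```text
32.35 [619.9  89.2 151.3] tip [19.73 -0.55 41.64] F [-2.2  1.7  3.4] [ 3.1277  1.364  -1.85  ]
y+20 [-0.0204  0.0106  0.0973]
x+20 [-0.0025 -0.0994  0.0104]
down1 [ 0.0049 -0.      0.001 ]
```

Emit:
step_arm(moves=[[[0,0,0],[-0.003,0.005,0.0145],-1],[[0,0,0],[-0.0061,0.009,0.029],-1],[[0,0,0],[-0.0092,0.0122,0.0435],-1],[[0,0,0],[-0.0122,0.0138,0.058],-1],[[0,0,0],[-0.0153,0.0155,0.0728],-1],[[0,0,0],[-0.0184,0.017,0.0875],-1],[[0,0,0],[-0.0214,0.0187,0.102],-1],[[0,0,0],[-0.0245,0.0202,0.1168],-1]])

```text
clock: 33.15
eef_pos: [622.4, 113.3, 151.2]
tcp_rot: [3.13, 1.363, -1.848]
contact_force: [-0.6, -2.3, 1.0]
opening: 0.207
grasp_force: 99.1
```

```bash
python3 st.py
```

```text
33.15 [622.4 113.3 151.2] tip [18.37 23.6  41.65] F [-0.6 -2.3  1. ] [ 3.1302  1.3635 -1.848 ]
y+20 [-0.0204  0.0107  0.0973]
x+20 [-0.0024 -0.0994  0.0104]
down1 [ 0.0049 -0.      0.001 ]
```

Emit:
step_arm(moves=[[[0,0,0],[-0.0015,0.0018,0.0148],-1],[[0,0,0],[-0.0045,0.0036,0.0296],-1],[[0,0,0],[-0.0077,0.0053,0.0444],-1],[[0,0,0],[-0.0107,0.007,0.059],-1],[[0,0,0],[-0.0138,0.0087,0.0738],-1],[[0,0,0],[-0.0168,0.0105,0.0885],-1],[[0,0,0],[-0.0199,0.0123,0.103],-1],[[0,0,0],[-0.023,0.014,0.118],-1]])

```text
clock: 33.95
eef_pos: [626.0, 137.2, 151.0]
tcp_rot: [3.13, 1.364, -1.848]
contact_force: [-0.8, -5.1, 3.1]
opening: 0.207
grasp_force: 99.2
```

```bash
python3 st.py
```

```text
33.95 [626.  137.2 151. ] tip [18.2  47.74 41.37] F [-0.8 -5.1  3.1] [ 3.1304  1.3636 -1.848 ]
y+20 [-0.0204  0.0107  0.0973]
x+20 [-0.0024 -0.0994  0.0104]
down1 [ 0.0049 -0.      0.001 ]
```

Emit:
step_arm(moves=[[[0,0,0],[-0.003,0.0018,0.0148],-1],[[0,0,0],[-0.0062,0.0036,0.0296],-1],[[0,0,0],[-0.0093,0.0053,0.0444],-1],[[0,0,0],[-0.0124,0.007,0.059],-1],[[0,0,0],[-0.0155,0.0087,0.0738],-1],[[0,0,0],[-0.0186,0.0105,0.0885],-1],[[0,0,0],[-0.0217,0.0123,0.103],-1],[[0,0,0],[-0.0238,0.0134,0.1135],-1]])

```text
clock: 34.75
eef_pos: [629.5, 160.3, 151.0]
tcp_rot: [3.13, 1.364, -1.848]
contact_force: [-1.1, -4.8, 3.9]
opening: 0.21
grasp_force: 99.2
```

Emit:
step_arm(moves=[[[0,0,0],[0,0,0],-1],[[0,0,0],[0,0,0],-1]])

```text
clock: 34.95
eef_pos: [629.3, 160.4, 151.2]
tcp_rot: [3.129, 1.364, -1.849]
contact_force: [0.8, -0.9, 4.8]
opening: 0.207
grasp_force: 98.9
```

```bash
python3 st.py
python3 - <<'E'
from lib import *
from rig import telemetry
from scipy.spatial.transform import Slerp
s=telemetry.sense(); P,r=s["eef_pos"],rot(s["tcp_rot"])
print("up130",(r.inv().apply([0,0,130])/200).round(3))
P=P+[0,0,130]; P2=np.array([409,280,110.]); r2=rot([np.pi,0,.225])
sl=Slerp([0,1],R.concatenate([r,r2])); print(np.degrees((r.inv()*r2).magnitude()))
cur=(P,r); q,_=ik(P,r,s["qpos"]); print(q.round(2))
for t in(.25,.5,.75,1):
    nx=(P+(P2-P)*t,sl(t)); q,e=ik(*nx,q); a,z=nx[1].apply([1,0,0]),nx[1].apply([0,0,1]); print(mv(*cur,*nx),q.round(2),round(e,4),"tip",(nx[0]-43.8*z+122*a).round(0),"tcp",nx[0].round(0)); cur=nx
E
```

```text
34.95 [629.3 160.4 151.2] tip [17.83 71.2  41.54] F [ 0.8 -0.9  4.8] [ 3.1292  1.3642 -1.8487]
y+20 [-0.0204  0.0107  0.0973]
x+20 [-0.0024 -0.0994  0.0104]
down1 [ 0.0049 -0.      0.001 ]
up130 [-0.636  0.002 -0.133]
133.04214991445187
[-0.36  0.56  1.9   1.37  1.47  2.26]
([-0.435, 0.262, -0.537], [0.195, 0.304, 0.114]) [-0.25  0.53  1.78  1.03  1.46  2.04] 0.0 tip [617. 101. 154.] tcp [574. 190. 238.]
([-0.435, 0.262, -0.537], [0.029, 0.29, 0.243]) [-0.05  0.44  1.77  0.73  1.35  1.86] 0.0 tip [616. 143. 156.] tcp [519. 220. 196.]
([-0.435, 0.262, -0.537], [-0.13, 0.17, 0.313]) [0.23 0.33 1.85 0.42 1.13 1.79] 0.0 tip [589. 217. 161.] tcp [464. 250. 153.]
([-0.435, 0.262, -0.537], [-0.229, -0.016, 0.302]) [0.6  0.26 1.99 0.   0.89 1.95] 0.0 tip [528. 307. 154.] tcp [409. 280. 110.]
```

The trace reached the far end at (17.8, 71.2), with light force all along. I'll lift straight out and swing back to the pad.

Emit:
step_arm(moves=[[[0,0,0],[-0.05,0,-0.01],-1],[[0,0,0],[-0.2,0.001,-0.042],-1],[[0,0,0],[-0.43,0.002,-0.09],-1],[[0,0,0],[-0.65,0.002,-0.136],-1],[[0,0,0],[-0.832,0.003,-0.174],-1],[[0,0,0],[-0.832,0.003,-0.174],-1]])

```text
clock: 35.55
eef_pos: [630.0, 160.2, 326.2]
tcp_rot: [-3.117, 1.364, -1.813]
contact_force: [-0.0, 1.0, -1.1]
opening: 0.206
grasp_force: 98.6
```

Emit:
step_arm(moves=[[[-0.109,0.065,-0.134],[0.049,0.076,0.028],-1],[[-0.218,0.131,-0.268],[0.098,0.152,0.057],-1],[[-0.326,0.196,-0.4],[0.146,0.228,0.086],-1],[[-0.435,0.262,-0.537],[0.195,0.304,0.114],-1],[[-0.435,0.262,-0.537],[0.195,0.304,0.114],-1]])

```text
clock: 36.05
eef_pos: [573.8, 191.2, 277.8]
tcp_rot: [-2.584, 1.012, -0.879]
contact_force: [-0.7, 0.4, -1.4]
opening: 0.207
grasp_force: 98.5
```

Emit:
step_arm(moves=[[[-0.109,0.065,-0.134],[0.007,0.072,0.061],-1],[[-0.218,0.131,-0.268],[0.014,0.145,0.121],-1],[[-0.326,0.196,-0.4],[0.022,0.218,0.182],-1],[[-0.435,0.262,-0.537],[0.029,0.29,0.243],-1],[[-0.435,0.262,-0.537],[0.029,0.29,0.243],-1]])

```text
clock: 36.55
eef_pos: [517.9, 221.7, 235.3]
tcp_rot: [-2.649, 0.621, -0.502]
contact_force: [0.1, -0.0, -0.9]
opening: 0.207
grasp_force: 98.4
```

Emit:
step_arm(moves=[[[-0.109,0.065,-0.134],[-0.032,0.042,0.078],-1],[[-0.218,0.131,-0.268],[-0.065,0.085,0.156],-1],[[-0.326,0.196,-0.4],[-0.098,0.128,0.235],-1],[[-0.435,0.262,-0.537],[-0.13,0.17,0.313],-1],[[-0.435,0.262,-0.537],[-0.13,0.17,0.313],-1]])

```text
clock: 37.05
eef_pos: [461.4, 251.6, 191.8]
tcp_rot: [-2.847, 0.27, -0.162]
contact_force: [-0.1, 0.2, -0.3]
opening: 0.211
grasp_force: 98.4
```

Emit:
step_arm(moves=[[[-0.109,0.065,-0.134],[-0.057,-0.004,0.075],-1],[[-0.218,0.131,-0.268],[-0.115,-0.008,0.151],-1],[[-0.326,0.196,-0.4],[-0.172,-0.012,0.226],-1],[[-0.435,0.262,-0.537],[-0.229,-0.016,0.302],-1],[[-0.435,0.262,-0.537],[-0.229,-0.016,0.302],-1],[[-0.435,0.262,-0.537],[-0.229,-0.016,0.302],-1]])

```text
clock: 37.65
eef_pos: [408.2, 279.7, 148.9]
tcp_rot: [-3.141, 0.003, 0.221]
contact_force: [-0.0, -0.5, -1.4]
opening: 0.207
grasp_force: 98.4
```

Run:
```python
from lib import *
from rig import telemetry,imaging
s=telemetry.sense(); print(s["clock"],s["eef_pos"],s["tcp_rot"],s["contact_force"],s["opening"])
w=imaging.calibration("wrist"); imaging.grab_frame("wrist"); T=tipnow(s); print("pred tip",T,proj(w,[T]).round(1),[(np.round(d["xy"],1).tolist(),round(d["conf"],2)) for d in imaging.mark_of("wrist","tip")])
print(move(s,[408.5,279.5,-15],[np.pi,0,.225]))
```

```text
37.65 [408.15875619 279.7162372  148.86787018] [-3.14059808  0.00317314  0.2207085 ] [-0.04446448 -0.52057302 -1.43544976] 0.20704167156684708
pred tip [527.34390105 306.41238475 192.28050603] [[282.8  -8.7]] []
(array([-0.001,  0.004, -0.005]), array([0.004, 0.002, 0.819]))
```

Lowering to just above the pad, then by feel.

Emit:
step_arm(moves=[[[0,0.004,-0.005],[0.004,0.002,0.2],-1],[[0,0.004,-0.005],[0.004,0.002,0.42],-1],[[0,0.004,-0.005],[0.004,0.002,0.62],-1],[[0,0.004,-0.005],[0.004,0.002,0.76],-1],[[0,0.004,-0.005],[0.004,0.002,0.82],-1],[[0,0.004,-0.005],[0.004,0.002,0.84],-1],[[0,0.004,-0.005],[0.004,0.002,0.855],-1],[[0,0.004,-0.005],[0.004,0.002,0.86],-1]])

```text
clock: 38.55
eef_pos: [411.5, 280.0, -21.3]
tcp_rot: [-3.141, -0.006, 0.227]
contact_force: [-0.1, -0.1, -2.3]
opening: 0.21
grasp_force: 98.5
```

Emit:
step_arm(moves=[[[0,0,0],[0,0,0.004],-1],[[0,0,0],[0,0,0.006],-1],[[0,0,0],[0,0,0.006],-1]])

```text
clock: 38.85
eef_pos: [410.6, 280.0, -22.9]
tcp_rot: [-3.142, -0.005, 0.228]
contact_force: [0.5, -1.0, -1.8]
opening: 0.206
grasp_force: 98.5
```

Emit:
step_arm(moves=[[[0,0.008,0],[0,0,0.004],-1],[[0,0.008,0],[0,0,0.008],-1],[[0,0.008,0],[0,0,0.012],-1],[[0,0.008,0],[0,0,0.014],-1]])

```text
clock: 39.25
eef_pos: [410.3, 279.7, -26.4]
tcp_rot: [3.141, -0.01, 0.228]
contact_force: [0.6, -0.2, -0.8]
opening: 0.208
grasp_force: 98.5
```

Emit:
step_arm(moves=[[[0,0,0],[0,0,0.004],-1],[[0,0,0],[0,0,0.006],-1]])

```text
clock: 39.45
eef_pos: [410.4, 279.7, -27.5]
tcp_rot: [3.141, -0.01, 0.228]
contact_force: [-0.3, -0.1, 4.1]
opening: 0.207
grasp_force: 99.1
```

Emit:
step_arm(moves=[[[0,0,0],[0,0,0],1],[[0,0,0],[0,0,0],1],[[0,0,0],[0,0,0],1],[[0,0,0],[0,0,0],1],[[0,0,0],[0,0,0],1],[[0,0,0],[0,0,-0.15],1],[[0,0,0],[0,0,-0.4],1],[[0,0,0],[0,0,-0.65],1]])

```text
clock: 40.25
eef_pos: [408.2, 278.9, 103.4]
tcp_rot: [3.14, -0.008, 0.228]
contact_force: [1.5, 0.6, -0.4]
opening: 0.998
grasp_force: 0.0
```

Emit:
step_arm(moves=[[[0,0,0],[-0.2,0,-0.25],1],[[0,0,0],[-0.3,0,-0.5],1],[[0,0,0],[-0.3,0,-0.7],1],[[0,0,0],[-0.3,0,-0.7],1],[[0,0,0],[-0.3,0,-0.7],1]])

```text
clock: 40.75
eef_pos: [350.0, 266.3, 243.6]
tcp_rot: [-3.14, -0.014, 0.229]
contact_force: [0.1, -0.0, -0.7]
opening: 0.998
grasp_force: 0.0
```

Run:
```python
from lib import *
from rig import telemetry,imaging
s=telemetry.sense(); print(s["clock"],s["eef_pos"],s["opening"],s["contact_force"])
for c in("wrist","scene","side"):
    k=imaging.calibration(c); i=imaging.grab_frame(c); cv2.imwrite(f"pics/{c}_end.png",i[:,:,::-1])
    for n,z in (("scriber",6),("tip",16),("pot",12),("jar",0),("stone",0),("sieve",0)):
        print(c,n,[(np.round(d["xy"],1).tolist(),round(d["conf"],2),plane(k,d["xy"],z)[:2].round(0).tolist()) for d in imaging.mark_of(c,n)[:3]])
```

```text
40.75 [349.98540227 266.28421061 243.58076119] 0.9980218492166044 [ 0.10586375 -0.03248904 -0.73732251]
wrist scriber [([281.0, 121.5], 0.57, [427.0, 285.0]), ([514.3, 44.2], 0.32, [580.0, 28.0])]
wrist tip [([279.3, 26.0], 0.66, [531.0, 311.0]), ([547.8, 16.4], 0.6, [612.0, 8.0])]
wrist pot []
wrist jar []
wrist stone [([469.9, 183.1], 0.85, [407.0, 9.0])]
wrist sieve []
scene scriber [([400.9, 231.9], 0.71, [430.0, 284.0]), ([197.0, 200.7], 0.71, [419.0, -462.0])]
scene tip [([411.7, 250.2], 0.67, [527.0, 316.0]), ([220.0, 199.3], 0.52, [403.0, -374.0])]
scene pot [([393.6, 273.7], 0.84, [639.0, 263.0]), ([222.2, 293.1], 0.82, [829.0, -204.0]), ([352.1, 315.1], 0.7, [820.0, 159.0])]
scene jar [([223.6, 255.2], 0.69, [670.0, -261.0])]
scene stone [([320.2, 220.3], 0.61, [423.0, 9.0])]
scene sieve [([280.6, 288.5], 0.93, [764.0, -51.0])]
side scriber [([211.2, 377.8], 0.65, [392.0, -488.0]), ([212.5, 175.3], 0.5, [426.0, 279.0])]
side tip [([207.0, 336.5], 0.77, [387.0, -386.0]), ([239.4, 165.9], 0.71, [526.0, 310.0])]
side pot [([351.9, 265.9], 0.98, [804.0, -214.0]), ([268.3, 173.1], 0.73, [627.0, 258.0]), ([319.6, 185.7], 0.7, [796.0, 161.0])]
side jar [([258.5, 225.8], 0.73, [560.0, 1.0]), ([305.5, 286.7], 0.64, [660.0, -259.0])]
side stone [([208.0, 228.2], 0.81, [401.0, 12.0])]
side sieve [([323.4, 231.9], 0.69, [759.0, -55.0])]
```

```bash
python3 -c "
from rig import r
print(r.sign_off())"
```

```text
the job is handed in; nothing more can be done
None
```

Job handed in at about 42 s of the 72 s allowed: by camera and telemetry checks, the pot stands on the trivet, the groove was traced end to end in one light pass, the scriber lies flat on the pad, and the jar, stone and sieve appear unmoved; no verdict came back.

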